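# Turn the offcuts out of the organiser bin

## Task

Clear the timber offcuts out of the organiser's lift-out bin: fold the hook down, hang every cork sample that stands in the bin on it by its hole, then lift the bin straight up out of its frame and tip the offcuts into the tray. Then set the bin fully home in its frame, the same way round as before, stand the samples upright in its slots again, and last fold the empty hook back up flat against its board. Leave the mug, the steel weight and the roll of tape alone.

Things in the scene. Friction and masses are not known exactly. Their poses are not given: they have to be found in the camera images.
- hook_stand: fixed plywood stand: an upright board 110 wide, 14 thick, its top 331 high, on a foot 130x130x14. Origin on the desk below the middle of the board's front face; x points from the front face into the board (the hook folds out to -x), y along the board, z up. The hinge pin lies along y at x -20, z 190
- hook_arm (a joint): hinge of the steel hook arm, rad: 0 = folded up, upright, its centre line 20 before the board; 1.57 = down, level, pointing to the stand's -x, on its stop. Friction (0.07 N m) keeps it where it is left. Bar 12 wide (y), 10 thick, 145 long from the pin; when level a nub on its last 10 mm rises 10 above the bar (folded up, the nub points at the board)
- hook_tip (a point): point on the arm's centre line, 140 from the hinge pin
- frame: fixed wooden organiser frame, 210x134 outside, walls 8 thick and 28 high, floor 4 thick, inside 194x118 (the bin has 3 mm of play all round). Origin under its middle, on the desk; x along its length, front (the bin's ramp end) at -x
- frame_front (a point): point of the frame where the bin's point bin_lip is when the bin is home: x -94, y 0, z 20 in the frame
- bin: loose white lift-out bin, 188 (x) x 112 (y), sides 45 high, walls 4, floor 3, 0.25 kg, slick. Origin under its middle (4 above the desk when home). x -94 to -4: offcut bay, whose front is a ramp from the floor at x -58 up to 19 at x -94; tilted front-down 55 degrees it empties. Partition x -4 to 10. Then three slots across, 24 wide (x), 104 long (y), centred at x 22, 50, 78, dividers 40 high
- bin_lip (a point): middle of the bin's front lip: x -94, y 0, z 16 in the bin
- bin_handle (a point): centre of the bin's grey handle bar, at x 0, y 0, z 73 in the bin; the bar is 12 thick (x), 60 long (y), 24 high, free in front and behind, open for 17 mm below between two small posts
- tray: loose wooden tray, open at the top, 210 (x) x 190 (y) x 45 high, walls 5. Origin under its middle
- offcut_1: timber block 30x50x22, origin under its middle; starts in the bin's offcut bay
- offcut_2: timber block 34x34x34, origin under its middle; starts in the bin's offcut bay
- mug: green mug 86x116x94, leave alone
- drafting_weight: steel paper weight 50x50x46, leave alone
- masking_tape: roll of tape lying flat, 100 across, 25 high, leave alone
- sample_1: cork sample block (may be absent), 16 thick (x), 60 wide (y), 110 tall (z), with a square hole 34x34 through its thickness, centred on the width, from 63 to 97 above its underside; 0.07 kg. Origin under its middle; starts upright in a slot of the bin, hole facing along the bin
- hole_1 (a point): top edge of sample 1's hole, 97 above its underside, mid thickness: rests on the hook bar when hung
- sample_2: cork sample block (may be absent), 16 thick (x), 60 wide (y), 110 tall (z), with a square hole 34x34 through its thickness, centred on the width, from 63 to 97 above its underside; 0.07 kg. Origin under its middle; starts upright in a slot of the bin, hole facing along the bin
- hole_2 (a point): top edge of sample 2's hole, 97 above its underside, mid thickness: rests on the hook bar when hung
- sample_3: cork sample block (may be absent), 16 thick (x), 60 wide (y), 110 tall (z), with a square hole 34x34 through its thickness, centred on the width, from 63 to 97 above its underside; 0.07 kg. Origin under its middle; starts upright in a slot of the bin, hole facing along the bin
- hole_3 (a point): top edge of sample 3's hole, 97 above its underside, mid thickness: rests on the hook bar when hung

How it is judged:
By the outcome, as a careful person would: the job done as asked, in the order asked, and still so for the second after the job is handed in, with the robot touching nothing.
Of sample_1, sample_2, sample_3 only 1 to 3 are there at a start; the rules pass over those that are not, and their reading is None.
At some moment in a run one of tray may be knocked a few centimetres aside while the robot is not near it.
It also fails if it takes over 210 s, if anything falls off the work surface, if the arm or the gripper's body presses on something with over 40 N, if the wrist force passes 120 N, or if a joint passes its speed limit or range.

## Robot

A 6-joint arm with a two-finger parallel gripper is mounted at the origin on the work surface; the furniture and walls round the work are solid. World frame = base frame: x ahead of the robot, y to its left, z up, the work surface at z = 0. Lengths are in m, angles in rad, forces in N, time in s.
With the tool pointing down it reaches from about 0.3 to 0.775 m from the base axis. Payload 14.6 kg.
Tool frame: the origin (TCP) lies at the very end of the fingers, on their centre line; the grasp point (between the pads) lies 19 mm behind it (ctrl.grip_point_offset is the distance from the TCP to the grasp point, in m); z points along the fingers, y is the line along which they close (so a half turn about z gives the same grasp; the last joint's range is limited). The gripper opens to 94 mm and grips with 3 to 60 N. Pads are 16 mm wide; open, the fingers measure 119 mm over their backs; the gripper's body (75 mm by 177 mm) begins 78 mm behind the grasp point.
Start: joints at [-1.367, 0.3, 1.521, -0, 1.321, -0.067], TCP at [0.147, -0.53, 0.179] pointing down, gripper open.
Joint ranges: [-3.03, 3.03], [-0.79, 2.21], [0.23, 2.52], [-1.04, 4.18], [0, 3.07], [-2.55, 2.55]. Speed limits (rad/s): [2.22, 2.22, 2.57, 3.14, 3.14, 3.14].

## Interface

Orientations are given as [roll, pitch, yaw] about the fixed x, y, z axes, in that order (R = Rz(yaw) Ry(pitch) Rx(roll)).
In Python, from rig import ctrl, read_camera, calibration, job gives the robot as it stands. The module is installed in compiled form; this text tells all that it offers.
- The arm moves only by the tool move_arm, never from a script. Its argument "steps" is a list that holds one entry, the list of rows, each a list of 7 numbers: the turn, a rotation vector about the tool's x, y, z in rad, then the shift along the tool's x, y, z in m, then the finger opening in m, from 0 to 0.094. A call has 1 to 12 rows; each row is the pose to reach, as a shift and turn from the pose commanded when the call began, along the tool's axes at that moment; what a row does not reach only later rows make up. A row lasts 1/8 s, in which the tool goes at most 62.5 mm and 10.7 degrees, less where a joint would pass 70% of its speed; a pose out of reach is approached as far as the arm can. A call with a gripper value outside its range is refused whole. The fingers move at their own pace and stop on an object; "grip_force" is the grip in N (left out, the last holds). Time passes only in rows, so rows that repeat a pose let the fingers close. It gives the time, the measured TCP pose, the force, the opening and the grip force at its end, in the units of the state.
- ctrl.read_state(): the state, without advancing time (a new reading comes with each control period).
- read_camera(name): name is "scene" or "top"; returns the picture (384x512x3 uint8, red, green, blue); there is no depth.
- calibration(name): a dict with "fovy" (degrees; the focal length in pixels is half the picture's height over the tangent of half this angle, whatever the lens; pixels are square), "cx", "cy" (the principal point, pixels), "R" (3x3) and "t" (3): a world point X has camera coordinates R X + t. Camera axes: x right, y down, z forward; pixel columns grow to the right and rows downward; lengths in m; the calibration is good to about 2 mm. A picture is of the moment at which its call begins. calibration takes no time and is no camera call.
- job.close_job(): hands the job in; it is judged then, once.
The state is a dict: "t": time; "joint_positions": joint angles; "dq": joint speeds; "joint_torque": joint torques, N m; "position": TCP position; "tcp_rot": TCP orientation; "force": force on the tool from outside, world axes, zero at the start; "moment": the same for the moment, N m; "grip_width": opening from 0.0 (shut) to 1.0 (fully open); "grip_force": force on a finger pad.
Only numpy, scipy, OpenCV 4.12 (cv2) and the standard library are available. Lean on these libraries where they do the work, as an engineer would, in place of code of your own. Each camera call takes 0.05 s, during which the arm holds its last target. There are 200 camera calls.

## Working session

There is one attempt and no reset: what is moved stays moved. The work goes in short steps, Python scripts to look and compute and a tool call to move; the robot and the scene stay as the last step left them, time stands still between calls to the robot, and variables do not carry over. Pictures are saved under pics/ and viewed, at most 14 in all, crops included, and the job is handed in when it is done.

Besides the shell and the picture viewer there is one more tool, called after "Call:" by a JSON object that holds its "op" and its "data". move_arm: Moves the arm, as the interface text tells. Its arguments: {"type":"object","properties":{"steps":{"type":"array","items":{"type":"array","items":{"type":"array","items":{"type":"number"}}}},"grip_force":{"type":"number"}},"required":["steps"]}

```bash
mkdir -p pics; cat > h.py <<'E'
import numpy as np, cv2
from rig import ctrl, read_camera, calibration, job
def snap(n,f,crop=None,s=1):
    im=read_camera(n)[:,:,::-1]
    cv2.imwrite('pics/raw_'+f,im)
    if crop: im=im[crop[1]:crop[3],crop[0]:crop[2]]
    cv2.imwrite('pics/'+f,cv2.resize(im,None,fx=s,fy=s,interpolation=cv2.INTER_CUBIC))
def K(n):
    c=calibration(n); f=192/np.tan(np.radians(c['fovy'])/2)
    return f,c['cx'],c['cy'],np.array(c['R']),np.array(c['t'])
def ray(n,u,v):
    f,cx,cy,R,t=K(n); d=R.T@np.array([(u-cx)/f,(v-cy)/f,1]); return -R.T@t,d
def atz(n,u,v,z):
    o,d=ray(n,u,v); return o+d*(z-o[2])/d[2]
def proj(n,X):
    f,cx,cy,R,t=K(n); c=(R@np.atleast_2d(X).T).T+t; return np.c_[cx+f*c[:,0]/c[:,2],cy+f*c[:,1]/c[:,2]]
def tri(uvs,uvt):
    A=[];b=[]
    for n,p in (('scene',uvs),('top',uvt)):
        o,d=ray(n,*p); d/=np.linalg.norm(d); P=np.eye(3)-np.outer(d,d); A.append(P); b.append(P@o)
    return np.linalg.lstsq(np.vstack(A),np.hstack(b),rcond=None)[0]
E
python3 - <<'E'
from h import *
for n in('scene','top'):
    snap(n,n+'1.png',s=1.55); c=calibration(n); f,cx,cy,R,t=K(n); print(n,c['fovy'],cx,cy,-R.T@t,R.round(3).tolist())
print(ctrl.read_state(), ctrl.grip_point_offset)
E
```

```text
scene 43.90581649237695 252.86649989045173 188.31126766608938 [-0.01316648  0.49589006  1.13626997] [[-0.645, -0.764, 0.012], [-0.6, 0.496, -0.627], [0.473, -0.412, -0.779]]
top 51.324686873863094 256.239602749443 190.26196716537822 [ 0.16029734 -0.2008369   1.15575296] [[0.462, -0.887, 0.005], [-0.801, -0.419, -0.428], [0.381, 0.194, -0.904]]
{'t': 0.1, 'joint_positions': array([-1.36660142e+00,  3.00372056e-01,  1.52149387e+00, -2.90449864e-05,
        1.32070989e+00, -6.66070274e-02]), 'dq': array([-7.59523573e-05,  5.12941665e-04, -2.65433878e-03,  7.00218433e-04,
        5.69484150e-04,  4.72439589e-04]), 'joint_torque': array([ 8.10803540e-04, -5.32642221e+01, -3.53286660e+01,  7.08608679e-02,
        2.34606833e-02, -6.31309695e-05]), 'position': array([ 0.14706117, -0.52971133,  0.17897757]), 'tcp_rot': array([-3.14060980e+00, -3.73648151e-05,  2.70809120e-01]), 'force': array([ 0.6747607 , -0.13341438, -0.00507982]), 'moment': array([-0.02462294,  0.0069254 ,  0.00130526]), 'grip_force': 0.0, 'grip_width': 0.9977340079662198} 0.0188
```

View pics/scene1.png

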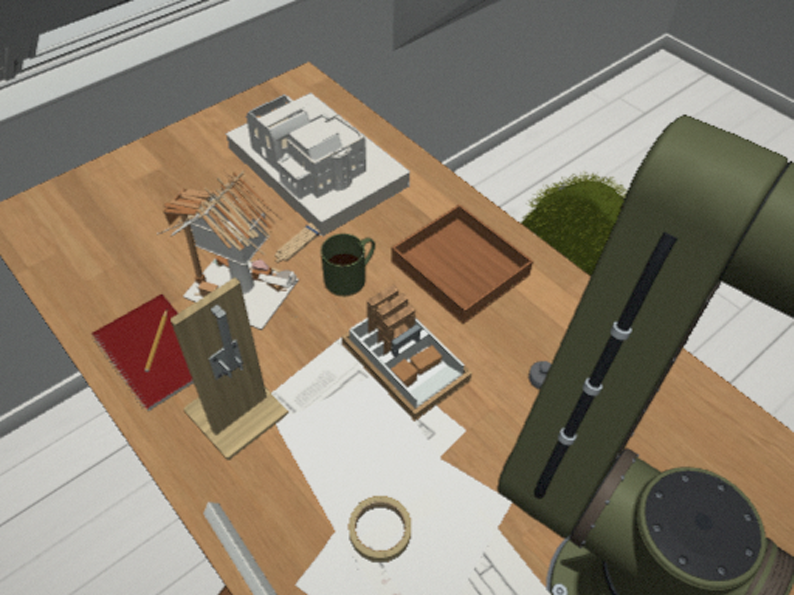

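View pics/top1.png

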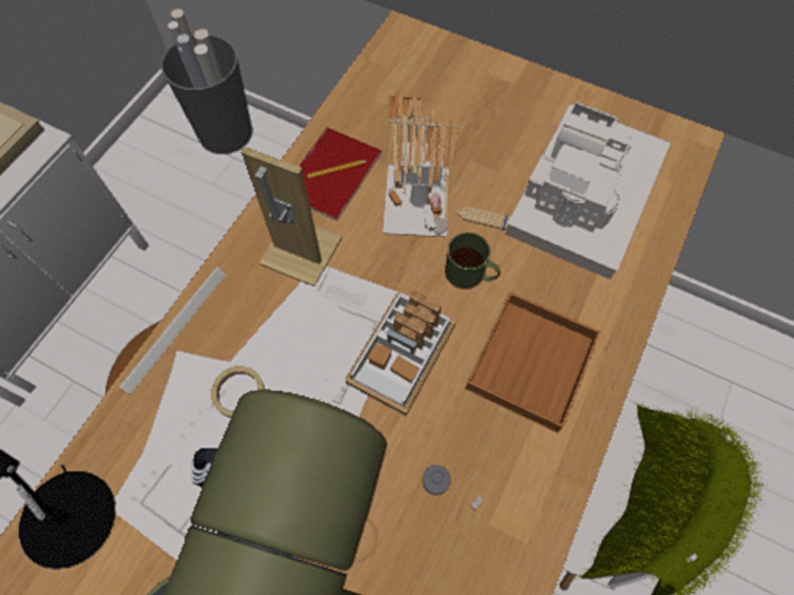

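Scene shows the bin at about (262,232) raw with three samples and two offcuts, the stand at left, the tray at the back right, and the mug beside them. I'll crop closer.

```bash
python3 - <<'E'
import cv2,numpy as np
s=cv2.imread('pics/raw_scene1.png');t=cv2.imread('pics/raw_top1.png')
def c(i,x0,y0,x1,y1,k):return cv2.resize(i[y0:y1,x0:x1],None,fx=k,fy=k,interpolation=cv2.INTER_CUBIC)
a=c(s,215,180,315,275,4);b=c(t,215,180,315,275,4)
cv2.imwrite('pics/bin.png',np.hstack([a,b]))
a=c(s,105,175,205,300,4);b=c(t,145,90,245,215,4)
cv2.imwrite('pics/stand.png',np.hstack([a,b]))
a=c(s,245,130,345,210,4);b=c(t,295,185,395,265,4)
cv2.imwrite('pics/tray.png',np.hstack([a,b]))
E
```

```text
(no output)
```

View pics/bin.png

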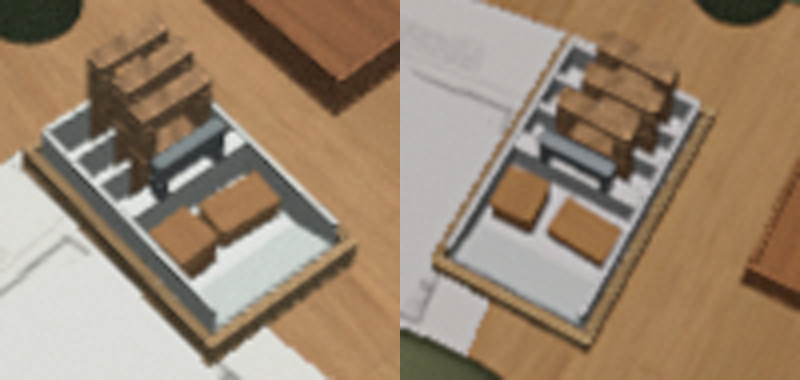

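View pics/stand.png

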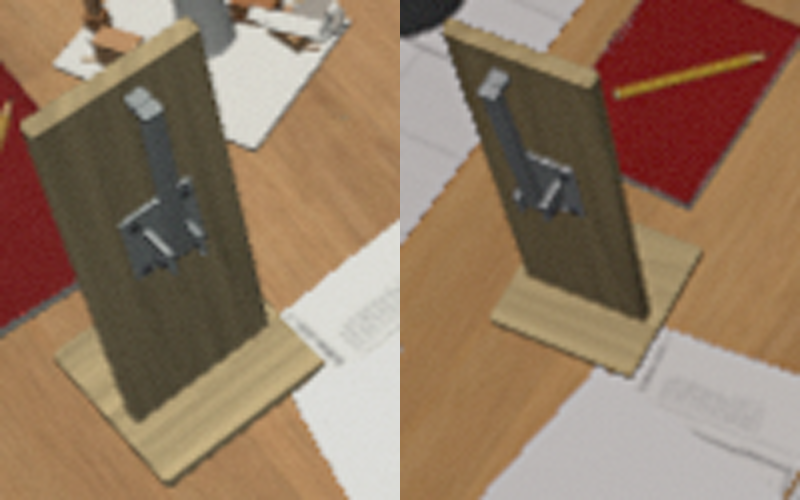

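View pics/tray.png

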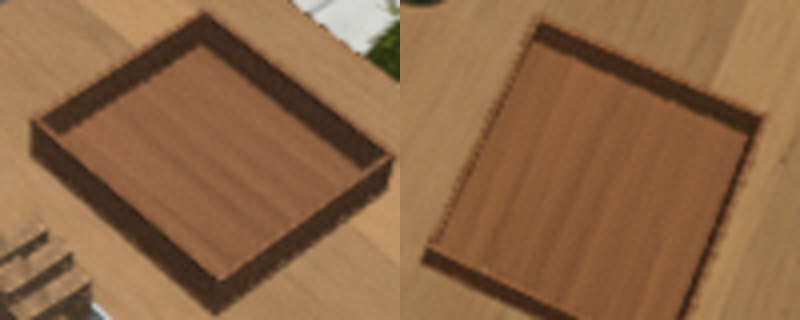

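Bin crop: the handle top runs (152,168)-(222,128) in scene and (540,133)-(614,167) in top, with three samples behind it. Stand crop: the board and folded hook are visible. Tray crop: rim corners are clear. Now I'll fit the poses.

```bash
cat > fit.py <<'E'
from h import *
from scipy.optimize import least_squares
def S(off,p): return [(p[0]+.5)/4-.5+off[0],(p[1]+.5)/4-.5+off[1]]
def fit(obs,x0,zfree=False):
    # obs: (cam, local xyz mm, pixel)
    def res(q):
        c,s=np.cos(q[2]),np.sin(q[2]); r=[]
        for n,l,p in obs:
            l=np.array(l)/1e3; X=[q[0]+c*l[0]-s*l[1],q[1]+s*l[0]+c*l[1],l[2]+(q[3] if zfree else 0)]
            r.append(proj(n,X)[0]-p)
        return np.ravel(r)
    o=least_squares(res,list(x0)+([0] if zfree else []),loss='soft_l1')
    return o.x,res(o.x).reshape(-1,2)
E
python3 - <<'E'
from fit import *
bs=lambda *p:S((215,180),p); bt=lambda *p:S((215,180),(p[0]-400,p[1]))
ss=lambda *p:S((105,175),p); st=lambda *p:S((145,90),(p[0]-400,p[1]))
ts=lambda *p:S((245,130),p); tt=lambda *p:S((295,185),(p[0]-400,p[1]))
print('handle tri',tri(bs(152,168),bt(540,133)),tri(bs(222,128),bt(614,167)))
o=[('scene',(-6,30,89),bs(152,168)),('scene',(-6,-30,89),bs(222,130)),('top',(-6,30,89),bt(540,137)),('top',(-6,-30,89),bt(612,172)),
('scene',(-105,67,0),bs(208,363)),('scene',(-105,-67,28),bs(354,245)),('scene',(105,67,28),bs(25,153)),
('top',(-105,67,28),bt(435,258)),('top',(-105,-67,28),bt(588,342)),('top',(105,-67,28),bt(713,115))]
q,r=fit(o,(.5,-.15,0),True);print('frame',q,'\n',r.round(1).tolist())
o=[('scene',(0,55,331),ss(28,138)),('scene',(0,-55,331),ss(202,35)),('scene',(0,55,14),ss(135,420)),('scene',(0,-55,14),ss(267,322)),
('top',(0,55,331),st(450,40)),('top',(0,-55,331),st(596,88)),('top',(0,55,14),st(528,277)),('top',(0,-55,14),st(648,318))]
q,r=fit(o,(.6,.2,0),True);print('stand',q,'\n',r.round(1).tolist())
o=[('scene',(105,-95,45),ts(208,12)),('scene',(105,95,45),ts(33,122)),('scene',(-105,95,45),ts(215,282)),('scene',(-105,-95,45),ts(390,158)),
('top',(105,95,45),tt(540,20)),('top',(105,-95,45),tt(762,118)),('top',(-105,95,45),tt(428,255-8))]
for y in(0,1.57):
  q,r=fit(o,(.5,-.35,0) if y==0 else (.5,-.35,0),True)
  if y: o=[(n,(l[1]*105/95,-l[0]*95/105,45),p) for n,l,p in o]; q,r=fit(o,(.5,-.35,1.5),True)
  print('tray',q,abs(r).mean(),'\n',r.round(1).tolist())
E
```

```text
handle tri [0.53996252 0.01285286 0.08226842] [ 0.53942686 -0.04680035  0.07936948]
frame [ 0.54198172 -0.01810351 -0.01624894 -0.0101737 ] 
 [[1.1, 1.4], [0.5, -0.4], [-0.3, 0.6], [0.0, 1.1], [-0.8, 2.0], [-0.1, -0.4], [-1.9, -0.9], [-0.9, -0.2], [0.8, -0.0], [1.5, -2.0]]
stand [ 0.63183534  0.27569589  0.05801814 -0.01023543] 
 [[0.4, 0.2], [-0.6, -1.3], [-0.1, 1.2], [0.3, 0.9], [-0.7, -2.2], [0.3, 0.1], [1.0, -0.4], [0.6, 1.4]]
tray [ 0.64106859 -0.25509015  0.00702624 -0.01225192] 0.6172873656786371 
 [[-0.5, 0.0], [-0.7, 0.0], [0.6, 1.0], [1.2, 0.4], [-0.2, -1.2], [2.4, 0.2], [0.1, -0.2]]
tray [ 0.64258136 -0.2562632   1.65592546 -0.01195752] 2.0547209450132766 
 [[0.4, -0.4], [-1.0, 5.5], [-0.5, 0.3], [0.4, -6.2], [-7.0, 1.0], [3.4, 0.8], [0.2, -1.5]]
```

```bash
python3 - <<'E'
from h import *
for n in('scene','top'):
    c=calibration(n); print({k:v for k,v in c.items() if k not in('R','t')})
R=np.array(c['R']); print(R@R.T)
p=ctrl.read_state()['position']; print(proj('scene',p),proj('top',p))
E
```

```text
{'fovy': 43.90581649237695, 'cx': 252.86649989045173, 'cy': 188.31126766608938}
{'fovy': 51.324686873863094, 'cx': 256.239602749443, 'cy': 190.26196716537822}
[[ 1.00000000e+00  1.88450291e-17  9.67518393e-17]
 [ 1.88450291e-17  1.00000000e+00 -4.79629386e-17]
 [ 9.67518393e-17 -4.79629386e-17  1.00000000e+00]]
[[508.91530632 186.56996408]] [[394.25141131 468.12883568]]
```

```bash
cat > joint.py <<'E'
from fit import *
bs=lambda *p:S((215,180),p); bt=lambda *p:S((215,180),(p[0]-400,p[1]))
ss=lambda *p:S((105,175),p); st=lambda *p:S((145,90),(p[0]-400,p[1]))
ts=lambda *p:S((245,130),p); tt=lambda *p:S((295,185),(p[0]-400,p[1]))
F=[('scene',(-6,30,89),bs(152,168)),('scene',(-6,-30,89),bs(222,130)),('top',(-6,30,89),bt(540,137)),('top',(-6,-30,89),bt(612,172)),
('scene',(-105,67,0),bs(208,363)),('scene',(-105,-67,28),bs(354,245)),('scene',(105,67,28),bs(25,153)),
('top',(-105,67,28),bt(435,258)),('top',(-105,-67,28),bt(588,342)),('top',(105,-67,28),bt(713,115))]
H=[('scene',(0,55,331),ss(28,138)),('scene',(0,-55,331),ss(202,35)),('scene',(0,55,14),ss(135,420)),('scene',(0,-55,14),ss(267,322)),
('top',(0,55,331),st(450,40)),('top',(0,-55,331),st(596,88)),('top',(0,55,14),st(528,277)),('top',(0,-55,14),st(648,318))]
T=[('scene',(105,-95,45),ts(208,12)),('scene',(105,95,45),ts(33,122)),('scene',(-105,95,45),ts(215,282)),('scene',(-105,-95,45),ts(390,158)),
('top',(105,95,45),tt(540,20)),('top',(105,-95,45),tt(762,118)),('top',(-105,95,45),tt(428,247))]
def pr(n,X,k,ex=None):
    f,cx,cy,R,t=K(n); c=R@X+t; x,y=c[0]/c[2],c[1]/c[2]; s=1+k*(x*x+y*y); return np.array([cx+f*x*s,cy+f*y*s])
def res(q,mode):
    r=[]
    ks,kt=(q[9],q[10]) if mode=='k' else (0,0)
    for i,O in enumerate((F,H,T)):
        x,y,a=q[3*i:3*i+3]; c,s=np.cos(a),np.sin(a)
        for n,l,p in O:
            l=np.array(l)/1e3; X=np.array([x+c*l[0]-s*l[1],y+s*l[0]+c*l[1],l[2]])
            d=pr(n,X,ks if n=='scene' else kt)
            if mode=='s': d=d+(q[9:11] if n=='scene' else q[11:13])
            r.append(d-p)
    return np.ravel(r)
if __name__=='__main__':
  for m,e in(('0',[]),('k',[0,0]),('s',[0]*4)):
    o=least_squares(res,[.54,-.02,0,.63,.27,0,.64,-.25,0]+e,args=(m,),loss='soft_l1'); r=res(o.x,m)
    print(m,o.x.round(4).tolist(),'rms',np.sqrt((r**2).mean()))
E
python3 joint.py
```

```text
Traceback (most recent call last):
  File "joint.py", line 27, in <module>
    o=least_squares(res,[.54,-.02,0,.63,.27,0,.64,-.25,0]+e,args=(m,),loss='soft_l1'); r=res(o.x,m)
  File "joint.py", line 21, in res
    d=pr(n,X,ks if n=='scene' else kt)
  File "joint.py", line 13, in pr
    f,cx,cy,R,t=K(n); c=R@X+t; x,y=c[0]/c[2],c[1]/c[2]; s=1+k*(x*x+y*y); return np.array([cx+f*x*s,cy+f*y*s])
                ~^^^
  File "h.py", line 9, in K
    c=calibration(n); f=192/np.tan(np.radians(c['fovy'])/2)
ValueError: time passes only in moves, steps and waits
```

```bash
sed -i 's/^def K/from functools import lru_cache\n@lru_cache\ndef K/' h.py; python3 joint.py
```

```text
0 [0.5387, -0.0169, -0.0153, 0.6271, 0.2752, 0.0676, 0.6345, -0.2504, 0.0049] rms 1.3286935104717144
k [0.5382, -0.0172, -0.0164, 0.6271, 0.2774, 0.0706, 0.6352, -0.2532, -0.0019, -0.0649, -0.2381] rms 1.1447647582526779
s [0.5596, -0.0199, -0.0182, 0.6476, 0.2734, 0.0582, 0.6591, -0.2565, 0.0081, 3.4831, 6.1236, -3.5247, 6.174] rms 1.0736926078409275
```

```bash
cat > go.py <<'E'
import sys; from h import *
from scipy.spatial.transform import Rotation as Ro
def go(p,yaw,tilt=0):
    """shift/turn in tool axes from measured pose to world p, yaw; tilt about local x"""
    s=ctrl.read_state(); R=Ro.from_euler('xyz',s['tcp_rot'])
    T=Ro.from_euler('xyz',[np.pi,0,yaw])*Ro.from_rotvec([tilt,0,0])
    print('turn',(R.inv()*T).as_rotvec().round(4),'shift',R.inv().apply(np.array(p)-s['position']).round(4),'t',s['t'])
if __name__=='__main__': a=list(map(float,sys.argv[1:])); go(a[:3],*a[3:])
E
python3 go.py .15 -.53 .40 .067; python3 go.py .568 .2715 .40 .067
```

```text
turn [-1.000e-03  1.000e-04  2.038e-01] shift [ 0.0028  0.0008 -0.221 ] t 0.1
turn [-1.000e-03  1.000e-04  2.038e-01] shift [ 0.6199 -0.6596 -0.2204] t 0.1
```

Call:
{"op": "move_arm", "data": {"steps": [[[0,0,0,0.0,0,-0.06,0.06],[0,0,0.0,0.0,0,-0.12,0.06],[0,0,0.0,0.03,-0.01,-0.18,0.06],[0,0,0.05,0.08,-0.04,-0.22,0.06],[0,0,0.1,0.13,-0.08,-0.22,0.06],[0,0,0.15,0.18,-0.12,-0.22,0.06],[0,0,0.204,0.225,-0.16,-0.22,0.06],[0,0,0.204,0.27,-0.2,-0.22,0.06],[0,0,0.204,0.32,-0.24,-0.22,0.06],[0,0,0.204,0.365,-0.275,-0.22,0.06],[0,0,0.204,0.41,-0.31,-0.22,0.06],[0,0,0.204,0.455,-0.34,-0.22,0.06]]]}}

```text
t: 1.6
position: [0.4955, -0.0785, 0.3994]
tcp_rot: [-3.142, 0.0, 0.068]
force: [-0.0, -1.0, 0.8]
grip_width: 0.639
grip_force: 0.0
```

```bash
python3 go.py .568 .2715 .40 .067
```

```text
turn [-0.      0.      0.0006] shift [ 0.096  -0.3443 -0.0006] t 1.6
```

Call:
{"op": "move_arm", "data": {"steps": [[[0,0,0,0.02,-0.06,0,0.06],[0,0,0,0.035,-0.12,0,0.06],[0,0,0,0.05,-0.18,0,0.06],[0,0,0,0.068,-0.24,0,0.06],[0,0,0,0.085,-0.3,0,0.06],[0,0,0,0.096,-0.344,0,0.06],[0,0,0,0.096,-0.344,0,0.06],[0,0,0,0.096,-0.344,0,0.06]]]}}

```text
t: 2.6
position: [0.5674, 0.2686, 0.3992]
tcp_rot: [3.141, 0.0, 0.067]
force: [-0.1, -0.7, 0.1]
grip_width: 0.639
grip_force: 0.0
```

```bash
python3 - <<'E'
from h import *
s=ctrl.read_state();print(s['position'],s['tcp_rot']);
P=[]
for n in('scene','top'):
    snap(n,n+'2.png'); p=s['position']; u=proj(n,p)[0]; print(n,u)
    im=cv2.imread(f'pics/raw_{n}2.png'); x=int(u[0]);y=int(u[1])
    x0=max(0,min(412,x-50)); y0=max(0,y-50); print(x0,y0); P.append(cv2.resize(im[y0:y0+125,x0:x0+100],(400,500),interpolation=cv2.INTER_CUBIC))
cv2.imwrite('pics/g2.png',np.hstack(P))
E
```

```text
[0.56743914 0.26855239 0.39919203] [3.14127199e+00 4.45940484e-04 6.66780419e-02]
scene [146.80433244 188.92936282]
96 138
top [156.63113436 104.63901681]
106 54
```

View pics/g2.png

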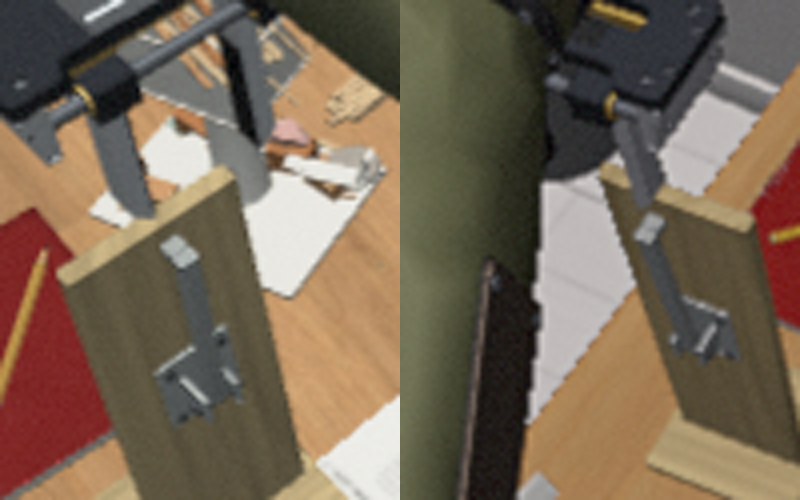

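```bash
python3 - <<'E'
from h import *
print('hooktop',tri((140.9,200.6),(168.1,110.6)))
p=ctrl.read_state()['position'];c,s=np.cos(.0667),np.sin(.0667)
for d in(.03,.036,-.03,-.036):
    X=p+d*np.array([-s,c,0]); print(d,[((proj(n,X)[0]-o+.4)*4).round() for n,o in(('scene',(96,138)),('top',(106,54)))])
for nm,q in(('z0',[.627,.2752,.0676]),('zf',[.6318,.2757,.058])):
    c,s=np.cos(q[2]),np.sin(q[2])
    for l in((-15,0,335),(0,55,331),(0,-55,331)):
        X=np.array([q[0]+c*l[0]/1e3-s*l[1]/1e3,q[1]+s*l[0]/1e3+c*l[1]/1e3,l[2]/1e3]); print(nm,l,X,[((proj(n,X)[0]-o+.4)*4).round() for n,o in(('scene',(96,138)),('top',(106,54)))])
E
```

```text
hooktop [0.60144508 0.27445648 0.33194267]
0.03 [array([155., 237.]), array([160., 187.])]
0.036 [array([145., 243.]), array([151., 184.])]
-0.03 [array([255., 172.]), array([250., 221.])]
-0.036 [array([264., 165.]), array([259., 224.])]
z0 (-15, 0, 335) [0.61203426 0.27418677 0.335     ] [array([170., 236.]), array([259., 213.])]
z0 (0, 55, 331) [0.62328483 0.33007438 0.331     ] [array([ 68., 281.]), array([196., 171.])]
z0 (0, -55, 331) [0.63071517 0.22032562 0.331     ] [array([238., 170.]), array([348., 228.])]
zf (-15, 0, 335) [0.61682522 0.27483049 0.335     ] [array([164., 231.]), array([262., 207.])]
zf (0, 55, 331) [0.62861179 0.33060752 0.331     ] [array([ 61., 276.]), array([200., 165.])]
zf (0, -55, 331) [0.63498821 0.22079248 0.331     ] [array([233., 166.]), array([351., 223.])]
```

```bash
python3 - <<'E'
import cv2,numpy as np
s=cv2.imread('pics/raw_scene2.png');t=cv2.imread('pics/raw_top2.png')
c=lambda i,x,y:cv2.resize(i[y:y+56,x:x+40],None,fx=10,fy=10,interpolation=cv2.INTER_CUBIC)
cv2.imwrite('pics/g3.png',np.hstack([c(s,115,165),c(t,145,75)]))
E
```

```text
(no output)
```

View pics/g3.png

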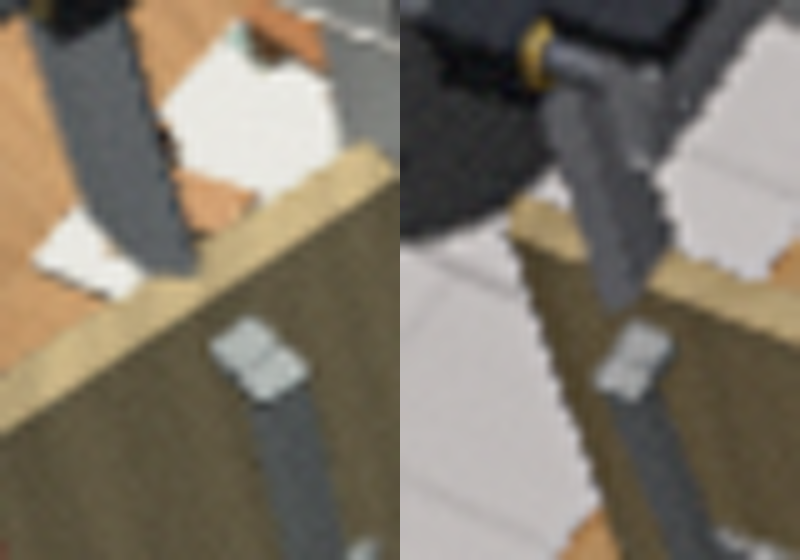

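```bash
python3 - <<'E'
from h import *
print('boardL',tri((110.6,206.4),(156.9,99.9)),'boardR',tri((155.6,182.1),(193.6,109.9)))
def tri2(us,ofs,ut,oft):
    A=[];b=[]
    for n,p,of in(('scene',us,ofs),('top',ut,oft)):
        o,d=ray(n,*p);P=np.eye(3)-np.outer(d,d)/(d@d);A.append(P);b.append(P@(o-of))
    r=np.linalg.lstsq(np.vstack(A),np.hstack(b),rcond=None);return r[0],r[1]
y=np.array([-.067,.998,0]);x=np.array([.998,.067,0])
print('tcp',tri2((134,191.7),.03*y-.008*x,(166.5,104.5),-.036*y-.008*x))
print(K('scene')[0],K('top')[0])
E
```

```text
boardL [0.62926365 0.32840608 0.32123891] boardR [0.63340653 0.2206395  0.3255577 ]
tcp (array([0.56879545, 0.26931436, 0.42434707]), array([2.81179172e-06]))
476.34350249482964 399.61844998888176
```

```bash
python3 go.py .45 .13 .06 .0
```

```text
turn [-0.0001 -0.0006  0.0655] shift [-0.1264  0.1299  0.3398] t 2.7
```

Call:
{"op": "move_arm", "data": {"steps": [[[0,0,0.065,-0.06,0.02,0,0],[0,0,0.065,-0.1,0.06,0.02,0],[0,0,0.065,-0.126,0.1,0.05,0],[0,0,0.065,-0.126,0.13,0.11,0],[0,0,0.065,-0.126,0.13,0.17,0],[0,0,0.065,-0.126,0.13,0.23,0],[0,0,0.065,-0.126,0.13,0.28,0],[0,0,0.065,-0.126,0.13,0.31,0],[0,0,0.065,-0.126,0.13,0.32,0],[0,0,0.065,-0.126,0.13,0.33,0],[0,0,0.065,-0.126,0.13,0.34,0],[0,0,0.065,-0.126,0.13,0.34,0]]]}}

```text
t: 4.2
position: [0.4503, 0.1308, 0.0593]
tcp_rot: [3.142, 0.0, 0.002]
force: [0.3, -0.7, -0.8]
grip_width: 0.008
grip_force: 0.0
```

Call:
{"op": "move_arm", "data": {"steps": [[[0,0,0,0,0,0.01,0],[0,0,0,0,0,0.02,0],[0,0,0,0,0,0.025,0],[0,0,0,0,0,0.03,0],[0,0,0,0,0,0.03,0]]]}}

```text
t: 4.82
position: [0.4502, 0.1309, 0.0292]
tcp_rot: [3.141, 0.001, 0.002]
force: [0.2, -0.5, -0.0]
grip_width: 0.006
grip_force: 0.0
```

```bash
python3 - <<'E'
from h import *
P=[];s=ctrl.read_state();print(s['position'],s['force'])
for n in('scene','top'):
    snap(n,n+'4.png'); u=proj(n,s['position'])[0]; im=cv2.imread(f'pics/raw_{n}4.png'); x0,y0=int(u[0])-25,int(u[1])-45
    print(n,u,x0,y0); P.append(cv2.resize(im[y0:y0+70,x0:x0+50],(400,560),interpolation=cv2.INTER_CUBIC))
cv2.imwrite('pics/g4.png',np.hstack(P))
E
```

```text
[0.45022908 0.13087531 0.02916261] [ 0.21002496 -0.45949489 -0.02105665]
scene [239.87474266 279.34056817] 214 234
top [200.81252371 227.28115699] 175 182
```

View pics/g4.png

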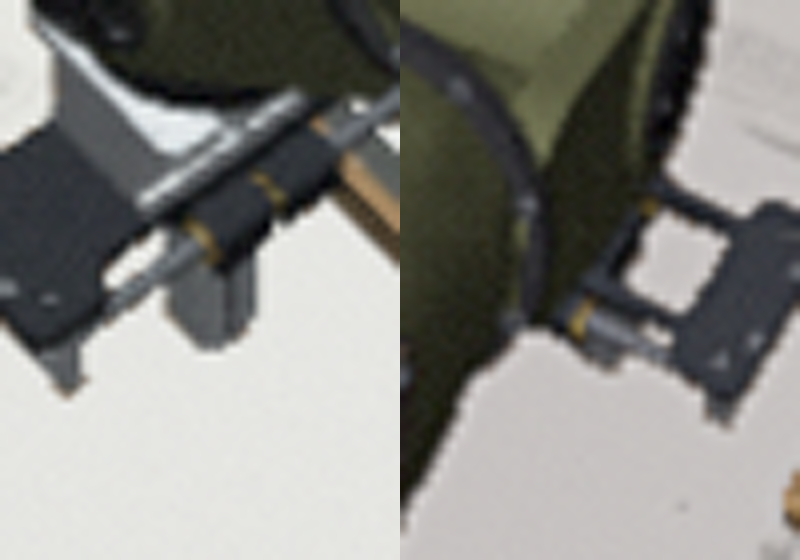

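Call:
{"op": "move_arm", "data": {"steps": [[[0,0,0,0,0,0.008,0],[0,0,0,0,0,0.014,0],[0,0,0,0,0,0.018,0],[0,0,0,0,0,0.022,0],[0,0,0,0,0,0.025,0],[0,0,0,0,0,0.025,0]]]}}

```text
t: 5.68
position: [0.4503, 0.1309, 0.0043]
tcp_rot: [3.142, 0.0, 0.002]
force: [-0.2, 0.3, 0.1]
grip_width: 0.007
grip_force: 0.0
```

```bash
python3 - <<'E'
from h import *
# finger front-face(-x) tip lower vertex
print(tri((240.4,276.7),(200.1,227.1)))
s=ctrl.read_state(); print(s['position'])
P=[]
for n in('scene','top'):
    snap(n,n+'5.png'); u=proj(n,s['position'])[0]; im=cv2.imread(f'pics/raw_{n}5.png'); x0,y0=int(u[0])-20,int(u[1])-30
    print(n,u,x0,y0); P.append(cv2.resize(im[y0:y0+50,x0:x0+40],(400,500),interpolation=cv2.INTER_CUBIC))
cv2.imwrite('pics/g5.png',np.hstack(P))
E
```

```text
[0.44773015 0.12945307 0.04308278]
[0.4502741  0.13088098 0.00425841]
scene [239.94658411 283.86805186] 219 253
top [201.8077649  230.08314241] 181 200
```

View pics/g5.png

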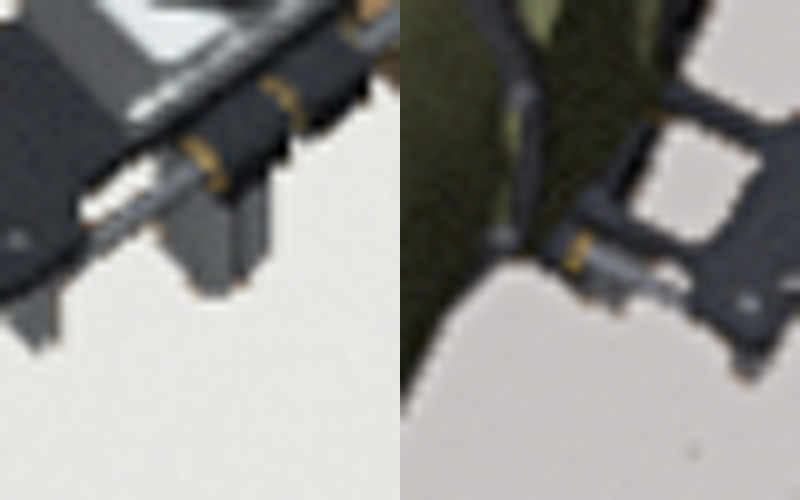

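Call:
{"op": "move_arm", "data": {"steps": [[[0,0,0,0,0,0.002,0],[0,0,0,0,0,0.004,0],[0,0,0,0,0,0.005,0]]]}}

```text
t: 6.15
position: [0.4503, 0.1309, -0.0007]
tcp_rot: [3.142, 0.0, 0.002]
force: [0.1, -0.3, 0.2]
grip_width: 0.003
grip_force: 0.0
```

Call:
{"op": "move_arm", "data": {"steps": [[[0,0,0,0,0,0.002,0],[0,0,0,0,0,0.004,0],[0,0,0,0,0,0.004,0]]]}}

```text
t: 6.52
position: [0.4503, 0.1309, -0.0047]
tcp_rot: [3.142, 0.0, 0.002]
force: [0.4, 0.2, -0.1]
grip_width: 0.004
grip_force: 0.0
```

Call:
{"op": "move_arm", "data": {"steps": [[[0,0,0,0,0,0.002,0],[0,0,0,0,0,0.004,0],[0,0,0,0,0,0.004,0]]]}}

```text
t: 6.9
position: [0.4503, 0.1309, -0.0087]
tcp_rot: [3.142, 0.0, 0.002]
force: [-0.4, -0.1, -0.0]
grip_width: 0.004
grip_force: 0.0
```

Call:
{"op": "move_arm", "data": {"steps": [[[0,0,0,0,0,0.002,0],[0,0,0,0,0,0.003,0],[0,0,0,0,0,0.003,0]]]}}

```text
t: 7.28
position: [0.4503, 0.1309, -0.0116]
tcp_rot: [3.142, 0.0, 0.002]
force: [-0.5, -0.4, 0.5]
grip_width: 0.004
grip_force: 0.0
```

Call:
{"op": "move_arm", "data": {"steps": [[[0,0,0,0,0,0.002,0],[0,0,0,0,0,0.003,0],[0,0,0,0,0,0.003,0]]]}}

```text
t: 7.65
position: [0.4503, 0.1309, -0.0146]
tcp_rot: [3.142, 0.0, 0.002]
force: [-0.0, 0.1, 0.9]
grip_width: 0.007
grip_force: 0.0
```

Call:
{"op": "move_arm", "data": {"steps": [[[0,0,0,0,0,0.002,0],[0,0,0,0,0,0.003,0],[0,0,0,0,0,0.003,0]]]}}

```text
t: 8.02
position: [0.4503, 0.1309, -0.0177]
tcp_rot: [3.142, 0.0, 0.002]
force: [-0.0, 0.4, 0.3]
grip_width: 0.001
grip_force: 0.0
```

Call:
{"op": "move_arm", "data": {"steps": [[[0,0,0,0,0,0.002,0],[0,0,0,0,0,0.003,0],[0,0,0,0,0,0.003,0]]]}}

```text
t: 8.4
position: [0.4503, 0.1309, -0.0206]
tcp_rot: [3.142, 0.0, 0.002]
force: [-0.2, 0.8, -0.6]
grip_width: 0.004
grip_force: 0.0
```

Call:
{"op": "move_arm", "data": {"steps": [[[0,0,0,0,0,0.002,0],[0,0,0,0,0,0.003,0],[0,0,0,0,0,0.003,0]]]}}

```text
t: 8.78
position: [0.4503, 0.1309, -0.0236]
tcp_rot: [3.142, 0.0, 0.002]
force: [-0.1, 1.0, -0.4]
grip_width: 0.005
grip_force: 0.0
```

Call:
{"op": "move_arm", "data": {"steps": [[[0,0,0,0,0,0.002,0],[0,0,0,0,0,0.003,0],[0,0,0,0,0,0.003,0]]]}}

```text
t: 9.15
position: [0.4505, 0.1309, -0.0258]
tcp_rot: [-3.142, -0.0, 0.002]
force: [-5.4, -0.7, 14.8]
grip_width: 0.006
grip_force: 7.4
```

Call:
{"op": "move_arm", "data": {"steps": [[[0,0,0,0,0,0.002,0],[0,0,0,0,0,0.003,0],[0,0,0,0,0,0.003,0]]]}}

```text
t: 9.52
position: [0.4508, 0.131, -0.0262]
tcp_rot: [3.142, -0.001, 0.002]
force: [-24.2, -5.7, 64.0]
grip_width: 0.007
grip_force: 32.2
```

```bash
python3 - <<'E'
from h import *
s=ctrl.read_state(); print(s['position'],s['force'],s['joint_torque'].round(1))
for n in('scene','top'):
    snap(n,n+'6.png'); im=cv2.imread(f'pics/raw_{n}6.png').astype(int); o=cv2.imread(f'pics/raw_{n}5.png')
    # lowest dark pixel of the finger per column
    u0=240 if n=='scene' else 201
    for j,i in(('z.004',o.astype(int)),('now',im)):
        g=i.sum(2); 
        print(n,j,[(c,max([r for r in range(215,300) if g[r,c]<420] or [0])) for c in range(u0-6,u0+7,2)])
E
```

```text
[ 0.45080686  0.13095477 -0.02620447] [-24.21380079  -5.72616352  64.01258629] [ -0.3 -24.6 -21.    0.3  -6.9   0. ]
scene z.004 [(234, 275), (236, 278), (238, 281), (240, 282), (242, 281), (244, 279), (246, 269)]
scene now [(234, 281), (236, 284), (238, 286), (240, 287), (242, 286), (244, 285), (246, 275)]
top z.004 [(195, 227), (197, 299), (199, 299), (201, 299), (203, 299), (205, 299), (207, 299)]
top now [(195, 230), (197, 299), (199, 299), (201, 299), (203, 299), (205, 299), (207, 299)]
```

Call:
{"op": "move_arm", "data": {"steps": [[[0,0,0,0,0,-0.01,0],[0,0,0,0,0,-0.06,0.02],[0,0,0,0,0,-0.12,0.05],[0,0,0,0,0,-0.18,0.05],[0,0,0.0,0.0,-0.0,-0.24,0.05],[0,0,0.06,0.03,-0.0,-0.3,0.05],[0,0,0.06,0.03,-0.0,-0.36,0.05],[0,0,0.06,0.05,-0.05,-0.42,0.05],[0,0,0.06,0.08,-0.1,-0.42,0.05],[0,0,0.06,0.12,-0.14,-0.42,0.05],[0,0,0.06,0.12,-0.14,-0.42,0.05]]]}}

```text
t: 11.0
position: [0.5719, 0.2737, 0.3855]
tcp_rot: [3.139, 0.006, -0.056]
force: [-0.1, -1.4, -1.5]
grip_width: 0.535
grip_force: 0.0
```

```bash
python3 - <<'E'
import cv2,numpy as np
s=cv2.imread('pics/raw_scene1.png');t=cv2.imread('pics/raw_top1.png')
c=lambda i,x,y:cv2.resize(i[y:y+50,x:x+40],None,fx=10,fy=10,interpolation=cv2.INTER_CUBIC)
cv2.imwrite('pics/s1.png',np.hstack([c(s,233,183),c(t,250,183)]))
E
python3 go.py .605 .274 .40 .06
```

```text
turn [ 0.0024  0.0063 -0.1161] shift [ 0.033  -0.0021 -0.0147] t 11.0
```

View pics/s1.png

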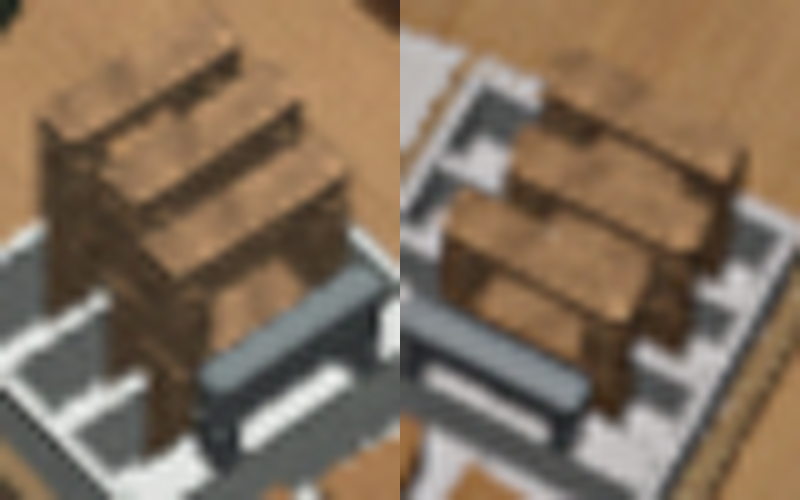

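```bash
python3 - <<'E'
from fit import *
Z=lambda x,y,p:[(p[0]+.5)/10-.5+x,(p[1]+.5)/10-.5+y]
a=lambda *p:Z(233,183,p); b=lambda *p:Z(250,183,(p[0]-400,p[1]))
D={'A':[(a(180,275),a(345,178),a(145,240)),(b(448,207),b(627,320),b(650,275))],
'B':[(a(135,207),a(300,103),a(103,165)),(b(515,168),b(695,252),b(712,205))],
'C':[(a(78,142),a(238,50),a(42,115)),(b(545,100),b(730,175),None)]}
Ls=[(-8,30,117),(-8,-30,117),(8,30,117)];Lt=[(-8,30,117),(-8,-30,117),(8,-30,117)]
for k,(s,t) in D.items():
    o=[('scene',l,p) for l,p in zip(Ls,s)]+[('top',l,p) for l,p in zip(Lt,t) if p]
    for zf in(0,1): q,r=fit(o,(.58,-.02,0),zf); print(k,q.round(4),abs(r).mean().round(2))
o=[('scene',(-6,30,89),a(205,388)),('scene',(-6,-30,89),a(380,283)),('top',(-6,30,89),b(405,322)),('top',(-6,-30,89),b(585,402))]
for zf in(0,1): q,r=fit(o,(.54,-.02,0),zf); print('handle',q.round(4),abs(r).mean().round(2))
E
```

```text
A [ 0.5615 -0.0215 -0.0525] 0.59
A [ 0.564  -0.0222 -0.063  -0.0056] 0.48
B [ 0.5872 -0.0284  0.0036] 0.55
B [ 0.5905 -0.0297 -0.0061 -0.0071] 0.39
C [ 0.6127 -0.0277  0.0294] 0.55
C [ 0.6151 -0.0288  0.0146 -0.0059] 0.43
handle [ 0.5409 -0.0179 -0.0157] 0.68
handle [ 0.544  -0.0191 -0.0232 -0.008 ] 0.35
```

Call:
{"op": "move_arm", "data": {"steps": [[[0,0,-0.116,0.02,-0.002,-0.015,0.05],[0,0,-0.116,0.033,-0.002,-0.015,0.05],[0,0,-0.116,0.033,-0.002,-0.015,0.05],[0,0,-0.116,0.033,-0.002,-0.015,0.05]]]}}

```text
t: 11.5
position: [0.6026, 0.2709, 0.4058]
tcp_rot: [-3.141, -0.0, 0.057]
force: [-0.5, 0.1, -0.7]
grip_width: 0.527
grip_force: 0.0
```

```bash
python3 go.py .605 .274 .26 .06
```

```text
turn [-0.0001 -0.0003 -0.0025] shift [ 0.0025 -0.003   0.1458] t 11.5
```

Call:
{"op": "move_arm", "data": {"steps": [[[0,0,0,0.002,-0.003,0.05,0.05],[0,0,0,0.002,-0.003,0.1,0.05],[0,0,0,0.002,-0.003,0.145,0.05],[0,0,0,0.002,-0.003,0.145,0.05]]]}}

```text
t: 12.0
position: [0.6034, 0.2738, 0.2581]
tcp_rot: [3.14, 0.005, 0.058]
force: [-0.2, -0.2, 0.3]
grip_width: 0.532
grip_force: 0.0
```

Call:
{"op": "move_arm", "data": {"grip_force": 8, "steps": [[[0,0,0,0,0,0,0.02],[0,0,0,0,0,0,0],[0,0,0,0,0,0,0],[0,0,0,0,0,0,0],[0,0,0,0,0,0,0],[0,0,0,0,0,0,0]]]}}

```text
t: 12.75
position: [0.6049, 0.2762, 0.2611]
tcp_rot: [-3.139, -0.001, 0.06]
force: [0.5, 10.8, 2.1]
grip_width: 0.128
grip_force: 8.0
```

Call:
{"op": "move_arm", "data": {"grip_force": 8, "steps": [[[0,0,0,-0.009,-0.003,0.0,0],[0,0,0,-0.018,-0.003,0.001,0],[0,0,0,-0.036,-0.003,0.006,0],[0,0,0,-0.052,-0.003,0.0125,0],[0,0,0,-0.0675,-0.003,0.022,0],[0,0,0,-0.0675,-0.003,0.022,0]]]}}

```text
t: 13.5
position: [0.5365, 0.2721, 0.2384]
tcp_rot: [3.139, 0.001, 0.057]
force: [-0.9, -8.4, 0.5]
grip_width: 0.126
grip_force: 8.0
```

Call:
{"op": "move_arm", "data": {"grip_force": 8, "steps": [[[0,0,0,-0.014,0.002,0.012,0],[0,0,0,-0.0255,0.003,0.0255,0],[0,0,0,-0.035,0.003,0.041,0],[0,0,0,-0.042,0.003,0.0575,0],[0,0,0,-0.046,0.003,0.075,0],[0,0,0,-0.0475,0.003,0.09,0],[0,0,0,-0.0475,0.003,0.095,0],[0,0,0,-0.0475,0.003,0.096,0]]]}}

```text
t: 14.5
position: [0.4889, 0.2688, 0.1422]
tcp_rot: [-3.14, 0.002, 0.059]
force: [-8.0, 8.3, 1.1]
grip_width: 0.126
grip_force: 8.0
```

Call:
{"op": "move_arm", "data": {"steps": [[[0,0,0,0,-0.001,0,0.03],[0,0,0,0,-0.001,0,0.03],[0,0,0,0,-0.001,-0.03,0.03],[0,0,0,0,-0.001,-0.055,0.03],[0,0,0,0,-0.001,-0.055,0],[0,0,0,0,-0.001,-0.055,0],[0,0,0,0,-0.001,-0.035,0],[0,0,0,0,-0.001,-0.028,0],[0,0,0,0,-0.001,-0.026,0],[0,0,0,0,-0.001,-0.026,0]]]}}

```text
t: 15.75
position: [0.4897, 0.2684, 0.169]
tcp_rot: [3.141, 0.001, 0.058]
force: [-7.2, -3.0, 10.0]
grip_width: 0.008
grip_force: 4.9
```

```bash
python3 go.py .5615 -.022 .17 -.015;
```

```text
turn [0.0005 0.0009 0.0728] shift [ 0.0549  0.2941 -0.0009] t 15.75
```

Call:
{"op": "move_arm", "data": {"grip_force": 15, "steps": [[[0,0,0,0,0,-0.03,0.0],[0,0,0.02,0.01,0.05,-0.03,0.05],[0,0,0.04,0.02,0.1,-0.02,0.09],[0,0,0.06,0.03,0.15,-0.01,0.09],[0,0,0.073,0.04,0.2,0,0.09],[0,0,0.073,0.05,0.25,0,0.09],[0,0,0.073,0.055,0.28,0,0.09],[0,0,0.073,0.055,0.294,0,0.09],[0,0,0.073,0.055,0.294,0,0.09],[0,0,0.073,0.055,0.294,0.06,0.09],[0,0,0.073,0.055,0.294,0.06,0.09]]]}}

```text
t: 17.12
position: [0.5597, -0.0202, 0.1054]
tcp_rot: [-3.141, 0.007, -0.014]
force: [0.1, -0.4, 0.2]
grip_width: 0.958
grip_force: 0.0
```

```bash
python3 - <<'E'
from h import *
s=ctrl.read_state(); print(s['position'],s['tcp_rot'],s['grip_width'])
P=[]
for n in('scene','top'):
    snap(n,n+'7.png'); im=cv2.imread(f'pics/raw_{n}7.png'); x0,y0=(220,165) if n=='scene' else (225,160)
    P.append(cv2.resize(im[y0:y0+90,x0:x0+65],None,fx=6,fy=6,interpolation=cv2.INTER_CUBIC))
cv2.imwrite('pics/g7.png',np.hstack(P))
E
python3 go.py .5615 -.022 .0475 -.015
```

```text
[ 0.5597029  -0.02023789  0.10537345] [-3.14084941  0.00713677 -0.01391562] 0.9577002121492441
turn [-0.     -0.0006  0.0008] shift [-0.0009  0.0012  0.0624] t 17.225
```

View pics/g7.png

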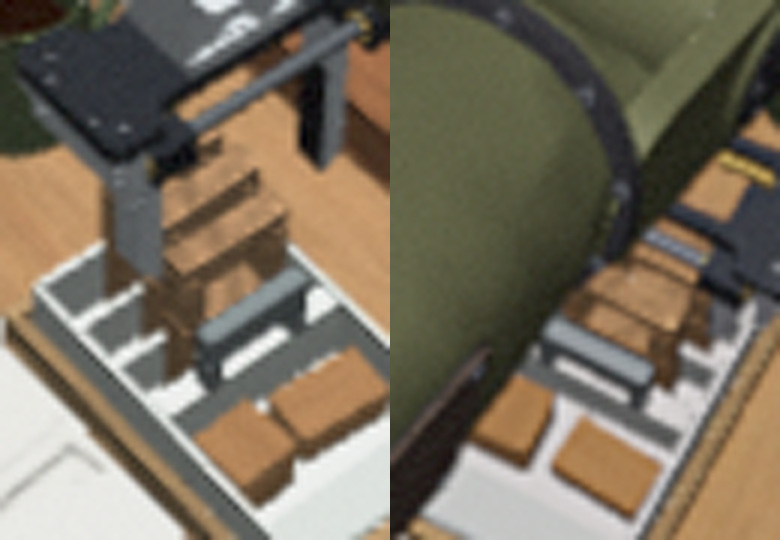

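View shows the fingers straddling sample A, with the left tip at (160,275) beside the sample corner at (180,272). I'll descend and grip.

Call:
{"op": "move_arm", "data": {"grip_force": 15, "steps": [[[0,0,0,-0.001,0.001,0.03,0.09],[0,0,0,-0.001,0.001,0.062,0.09],[0,0,0,-0.001,0.001,0.062,0.09],[0,0,0,-0.001,0.001,0.062,0.05],[0,0,0,-0.001,0.001,0.062,0.05],[0,0,0,-0.001,0.001,0.062,0.05],[0,0,0,-0.001,0.001,0.062,0.05]]]}}

```text
t: 18.1
position: [0.5614, -0.0227, 0.0472]
tcp_rot: [3.142, -0.001, -0.015]
force: [-1.5, 0.4, 5.1]
grip_width: 0.638
grip_force: 15.0
```

Call:
{"op": "move_arm", "data": {"grip_force": 15, "steps": [[[0,0,0,0,0,-0.02,0.05],[0,0,0,0,0,-0.05,0.05],[0,0,0,0,0,-0.1,0.05],[0,0,0,0,0,-0.15,0.05],[0,0,0,0,0,-0.15,0.05],[0,0,0,0,0,-0.15,0.05]]]}}

```text
t: 18.85
position: [0.5606, -0.0226, 0.1954]
tcp_rot: [-3.142, 0.001, -0.015]
force: [0.3, -0.0, -1.8]
grip_width: 0.642
grip_force: 15.0
```

```bash
python3 go.py .430 .2672 .1555 .058;python3 go.py .565 .275 .1555 .058
```

```text
turn [-0.0001  0.0014 -0.0732] shift [-0.1349 -0.2878  0.0401] t 18.85
turn [-0.0001  0.0014 -0.0732] shift [-0.     -0.2977  0.0399] t 18.85
```

Call:
{"op": "move_arm", "data": {"steps": [[[0,0,0,-0.04,-0.02,0,0.05],[0,0,-0.02,-0.08,-0.06,0,0.05],[0,0,-0.04,-0.11,-0.1,0,0.05],[0,0,-0.06,-0.135,-0.15,0.01,0.05],[0,0,-0.073,-0.135,-0.2,0.02,0.05],[0,0,-0.073,-0.135,-0.24,0.03,0.05],[0,0,-0.073,-0.135,-0.275,0.04,0.05],[0,0,-0.073,-0.135,-0.288,0.04,0.05],[0,0,-0.073,-0.135,-0.288,0.04,0.05],[0,0,-0.073,-0.135,-0.288,0.04,0.05],[0,0,-0.073,-0.135,-0.288,0.04,0.05]]]}}

```text
t: 20.23
position: [0.4306, 0.2666, 0.1567]
tcp_rot: [-3.141, -0.0, 0.057]
force: [0.2, -0.5, -2.1]
grip_width: 0.64
grip_force: 15.0
```

```bash
python3 go.py .430 .2672 .1555 .058;python3 go.py .565 .275 .1555 .058;  python3 - <<'E'
from h import *
P=[]
for n in('scene','top'):
    snap(n,n+'8.png'); im=cv2.imread(f'pics/raw_{n}8.png'); x0,y0=(125,190) if n=='scene' else (130,110)
    P.append(cv2.resize(im[y0:y0+100,x0:x0+80],None,fx=5,fy=5,interpolation=cv2.INTER_CUBIC))
cv2.imwrite('pics/g8.png',np.hstack(P))
E
```

```text
turn [-0.0001 -0.0004 -0.0013] shift [-0.0006 -0.0007  0.0012] t 20.225
turn [-0.0001 -0.0004 -0.0013] shift [ 0.1346 -0.0008  0.0013] t 20.225
```

View pics/g8.png

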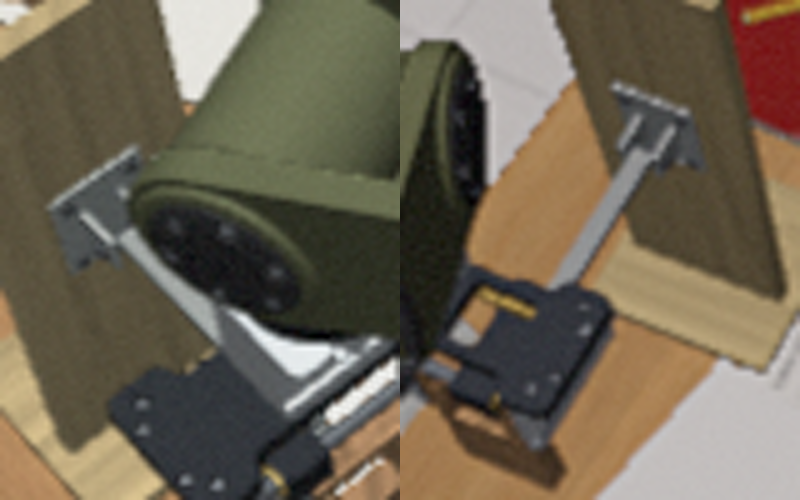

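Hook is down and lined up with the gripper. Inserting.

Call:
{"op": "move_arm", "data": {"steps": [[[0,0,0,0.02,-0.001,0,0.05],[0,0,0,0.04,-0.001,0,0.05],[0,0,0,0.06,-0.001,0,0.05],[0,0,0,0.075,-0.001,0,0.05],[0,0,0,0.075,-0.001,0,0.05]]]}}

```text
t: 20.95
position: [0.5056, 0.2723, 0.1562]
tcp_rot: [3.141, 0.0, 0.057]
force: [-0.9, 0.3, -0.4]
grip_width: 0.64
grip_force: 15.0
```

Call:
{"op": "move_arm", "data": {"steps": [[[0,0,0,0.02,0,0,0.05],[0,0,0,0.04,0,0,0.05],[0,0,0,0.06,0,0,0.05],[0,0,0,0.06,0,0,0.05]]]}}

```text
t: 21.45
position: [0.5651, 0.2759, 0.1561]
tcp_rot: [3.141, 0.0, 0.057]
force: [0.6, 0.2, -1.4]
grip_width: 0.636
grip_force: 15.0
```

Call:
{"op": "move_arm", "data": {"steps": [[[0,0,0,0,0,0.01,0.05],[0,0,0,0,0,0.016,0.05],[0,0,0,0,0,0.018,0.05],[0,0,0,0,0,0.018,0.05]]]}}

```text
t: 21.95
position: [0.565, 0.2762, 0.1385]
tcp_rot: [-3.142, -0.0, 0.058]
force: [-0.2, -0.3, -1.3]
grip_width: 0.641
grip_force: 15.0
```

Call:
{"op": "move_arm", "data": {"steps": [[[0,0,0,0,0,0.002,0.05],[0,0,0,0,0,0.002,0.05]]]}}

```text
t: 22.2
position: [0.5654, 0.2763, 0.1381]
tcp_rot: [-3.141, -0.002, 0.058]
force: [-5.4, -1.5, 10.7]
grip_width: 0.636
grip_force: 15.0
```

Call:
{"op": "move_arm", "data": {"steps": [[[0,0,0,0,0,0.001,0.09],[0,0,0,0,0,0.001,0.09],[0,0,0,0,0,0.001,0.09],[0,0,0,0,0,-0.03,0.09],[0,0,0,0,0,-0.09,0.09],[0,0,0,0,0,-0.1,0.09],[0,0,0,0,0,-0.1,0.09]]]}}

```text
t: 23.08
position: [0.5652, 0.2762, 0.2364]
tcp_rot: [-3.141, -0.0, 0.058]
force: [0.3, 0.4, -0.1]
grip_width: 0.958
grip_force: 0.0
```

```bash
python3 go.py .588 -.0285 .22 -.015; python3 go.py .588 -.0285 .0475 -.015
```

```text
turn [-0.0002 -0.0004  0.0728] shift [0.0052 0.3055 0.0163] t 23.075
turn [-0.0002 -0.0004  0.0728] shift [0.0051 0.3055 0.1888] t 23.075
```

Call:
{"op": "move_arm", "data": {"steps": [[[0,0,0.02,0,0.05,0,0.09],[0,0,0.04,0,0.11,0,0.09],[0,0,0.06,0,0.17,0,0.09],[0,0,0.073,0.005,0.23,0.0,0.09],[0,0,0.073,0.005,0.28,0.0,0.09],[0,0,0.073,0.005,0.3055,0.02,0.09],[0,0,0.073,0.005,0.3055,0.07,0.09],[0,0,0.073,0.005,0.3055,0.1,0.09],[0,0,0.073,0.005,0.3055,0.15,0.09],[0,0,0.073,0.005,0.3055,0.189,0.09],[0,0,0.073,0.005,0.3055,0.189,0.09],[0,0,0.073,0.005,0.3055,0.189,0.09]]]}}

```text
t: 24.58
position: [0.5881, -0.0286, 0.0483]
tcp_rot: [3.142, -0.001, -0.015]
force: [0.2, -0.2, -0.2]
grip_width: 0.957
grip_force: 0.0
```

Call:
{"op": "move_arm", "data": {"steps": [[[0,0,0,0,0,0,0.05],[0,0,0,0,0,0,0.05],[0,0,0,0,0,0,0.05],[0,0,0,0,0,0,0.05]]]}}

```text
t: 25.08
position: [0.5879, -0.0286, 0.0478]
tcp_rot: [3.142, -0.001, -0.015]
force: [-1.1, -0.3, 2.7]
grip_width: 0.642
grip_force: 15.0
```

Call:
{"op": "move_arm", "data": {"steps": [[[0,0,0,0,0,-0.02,0.05],[0,0,0,0,0,-0.05,0.05],[0,0,0,0,0,-0.1,0.05],[0,0,0,0,0,-0.15,0.05],[0,0,0,-0.03,-0.02,-0.15,0.05],[0,0,-0.02,-0.08,-0.05,-0.15,0.05],[0,0,-0.04,-0.12,-0.09,-0.15,0.05],[0,0,-0.073,-0.162,-0.13,-0.145,0.05],[0,0,-0.073,-0.162,-0.18,-0.13,0.05],[0,0,-0.073,-0.162,-0.23,-0.12,0.05],[0,0,-0.073,-0.162,-0.28,-0.108,0.05],[0,0,-0.073,-0.162,-0.293,-0.108,0.05]]]}}

```text
t: 26.58
position: [0.4294, 0.2688, 0.1544]
tcp_rot: [3.141, 0.002, 0.06]
force: [0.4, -0.9, -1.0]
grip_width: 0.638
grip_force: 15.0
```

```bash
python3 go.py .430 .2672 .1555 .058;python3 go.py .535 .2745 .1555 .058
```

```text
turn [0.0006 0.0017 0.0023] shift [ 0.0005  0.0016 -0.0011] t 26.575
turn [0.0006 0.0017 0.0023] shift [ 0.1058  0.0007 -0.0013] t 26.575
```

Call:
{"op": "move_arm", "data": {"steps": [[[0,0,0,0.0,0.001,0,0.05],[0,0,0,0.02,0.001,0,0.05],[0,0,0,0.04,0.001,0,0.05],[0,0,0,0.06,0.001,0,0.05],[0,0,0,0.08,0.001,0,0.05],[0,0,0,0.095,0.001,0,0.05],[0,0,0,0.105,0.001,0,0.05],[0,0,0,0.105,0.001,0.0,0.05],[0,0,0,0.105,0.001,0.01,0.05],[0,0,0,0.105,0.001,0.016,0.05],[0,0,0,0.105,0.001,0.016,0.05]]]}}

```text
t: 27.95
position: [0.5348, 0.272, 0.1391]
tcp_rot: [3.141, 0.0, 0.058]
force: [0.1, -0.7, -1.5]
grip_width: 0.636
grip_force: 15.0
```

Call:
{"op": "move_arm", "data": {"steps": [[[0,0,0,0,0,0.0015,0.05],[0,0,0,0,0,0.0015,0.09],[0,0,0,0,0,0.0015,0.09],[0,0,0,0,0,0.0015,0.09],[0,0,0,0,0,-0.03,0.09],[0,0,0,0,0,-0.09,0.09],[0,0,0,0,0,-0.1,0.09],[0,0,0,0,0,-0.1,0.09]]]}}

```text
t: 28.95
position: [0.5352, 0.2719, 0.2394]
tcp_rot: [-3.141, -0.0, 0.058]
force: [0.2, 0.5, -0.7]
grip_width: 0.957
grip_force: 0.0
```

```bash
python3 go.py .6135 -.028 .22 -.015; python3 go.py .6135 -.028 .0475 -.015
```

```text
turn [-0.0002 -0.0005  0.0728] shift [0.0609 0.304  0.0194] t 28.95
turn [-0.0002 -0.0005  0.0728] shift [0.0608 0.304  0.1919] t 28.95
```

Call:
{"op": "move_arm", "data": {"steps": [[[0,0,0.02,0,0.05,0,0.09],[0,0,0.04,0.02,0.11,0,0.09],[0,0,0.06,0.04,0.17,0,0.09],[0,0,0.073,0.06,0.23,0.0,0.09],[0,0,0.073,0.062,0.28,0.0,0.09],[0,0,0.073,0.062,0.304,0.02,0.09],[0,0,0.073,0.062,0.304,0.07,0.09],[0,0,0.073,0.062,0.304,0.1,0.09],[0,0,0.073,0.062,0.304,0.15,0.09],[0,0,0.073,0.062,0.304,0.192,0.09],[0,0,0.073,0.062,0.304,0.192,0.09],[0,0,0.073,0.062,0.304,0.192,0.09]]]}}

```text
t: 30.45
position: [0.615, -0.028, 0.0485]
tcp_rot: [3.142, -0.001, -0.015]
force: [0.2, -0.2, -0.6]
grip_width: 0.957
grip_force: 0.0
```

Call:
{"op": "move_arm", "data": {"steps": [[[0,0,0,0,0,0,0.05],[0,0,0,0,0,0,0.05],[0,0,0,0,0,0,0.05],[0,0,0,0,0,0,0.05]]]}}

```text
t: 30.95
position: [0.6148, -0.028, 0.0479]
tcp_rot: [3.142, -0.001, -0.015]
force: [-1.3, 0.8, 3.2]
grip_width: 0.638
grip_force: 15.0
```

Call:
{"op": "move_arm", "data": {"steps": [[[0,0,0,0,0,-0.02,0.05],[0,0,0,0,0,-0.05,0.05],[0,0,0,0,0,-0.1,0.05],[0,0,0,0,0,-0.15,0.05],[0,0,0,-0.04,-0.02,-0.15,0.05],[0,0,-0.02,-0.09,-0.05,-0.15,0.05],[0,0,-0.04,-0.14,-0.08,-0.15,0.05],[0,0,-0.073,-0.189,-0.11,-0.145,0.05],[0,0,-0.073,-0.189,-0.17,-0.13,0.05],[0,0,-0.073,-0.189,-0.23,-0.12,0.05],[0,0,-0.073,-0.189,-0.28,-0.108,0.05],[0,0,-0.073,-0.189,-0.292,-0.108,0.05]]]}}

```text
t: 32.45
position: [0.4291, 0.2689, 0.1544]
tcp_rot: [3.141, 0.002, 0.061]
force: [-0.0, -0.4, -0.9]
grip_width: 0.64
grip_force: 15.0
```

```bash
python3 go.py .505 .2715 .1555 .058
```

```text
turn [0.0006 0.0017 0.0025] shift [ 0.0759  0.002  -0.0012] t 32.45
```

Call:
{"op": "move_arm", "data": {"steps": [[[0,0,0,0.0,0.001,0,0.05],[0,0,0,0.02,0.001,0,0.05],[0,0,0,0.04,0.001,0,0.05],[0,0,0,0.06,0.001,0,0.05],[0,0,0,0.075,0.001,0,0.05],[0,0,0,0.075,0.001,0.0,0.05],[0,0,0,0.075,0.001,0.01,0.05],[0,0,0,0.075,0.001,0.0175,0.05],[0,0,0,0.075,0.001,0.0175,0.05]]]}}

```text
t: 33.58
position: [0.5046, 0.2701, 0.1377]
tcp_rot: [3.142, -0.0, 0.058]
force: [-0.1, -0.0, 0.2]
grip_width: 0.637
grip_force: 15.0
```

Call:
{"op": "move_arm", "data": {"steps": [[[0,0,0,0,0,0.0,0.09],[0,0,0,0,0,0.0,0.09],[0,0,0,0,0,0.0,0.09],[0,0,0,0,0,-0.03,0.09],[0,0,0,0,0,-0.09,0.09],[0,0,0,0,0,-0.1,0.09],[0,0,0,0,0,-0.1,0.09]]]}}

```text
t: 34.45
position: [0.505, 0.2702, 0.2379]
tcp_rot: [-3.141, -0.001, 0.058]
force: [0.4, -0.6, -0.3]
grip_width: 0.958
grip_force: 0.0
```

```bash
python3 go.py .5405 -.0175 .22 1.5555; python3 go.py .5405 -.0175 .0325 1.5555
```

```text
turn [ 2.0000e-04 -6.0000e-04 -1.4977e+00] shift [0.0188 0.2893 0.0178] t 34.45
turn [ 2.0000e-04 -6.0000e-04 -1.4977e+00] shift [0.0187 0.2894 0.2053] t 34.45
```

Call:
{"op": "move_arm", "data": {"steps": [[[0,0,-0.15,0,0.04,0,0.05],[0,0,-0.3,0.0,0.09,0,0.05],[0,0,-0.45,0.0,0.14,0,0.05],[0,0,-0.62,0.01,0.19,0.0,0.05],[0,0,-0.8,0.01,0.24,0.0,0.05],[0,0,-0.98,0.019,0.28,0.0,0.05],[0,0,-1.16,0.019,0.289,0.0,0.05],[0,0,-1.34,0.019,0.289,0.02,0.05],[0,0,-1.498,0.019,0.289,0.05,0.05],[0,0,-1.498,0.019,0.289,0.1,0.05],[0,0,-1.498,0.019,0.289,0.12,0.05],[0,0,-1.498,0.019,0.289,0.12,0.05]]]}}

```text
t: 35.95
position: [0.5391, -0.0171, 0.1153]
tcp_rot: [-3.136, -0.0, 1.556]
force: [-0.6, -0.8, 0.1]
grip_width: 0.529
grip_force: 0.0
```

```bash
python3 go.py .5415 -.0175 .0325 1.5555; python3 - <<'E'
from h import *
P=[]
for n in('scene','top'):
    snap(n,n+'9.png'); im=cv2.imread(f'pics/raw_{n}9.png'); x0,y0=(110,150) if n=='scene' else (150,100)
    P.append(cv2.resize(im[y0:y0+130,x0:x0+180],None,fx=2.2,fy=2.2,interpolation=cv2.INTER_CUBIC))
im=cv2.imread('pics/raw_scene9.png'); q=cv2.imread('pics/raw_top9.png')
P2=[cv2.resize(im[120:220,240:360],None,fx=3.3,fy=2.86,interpolation=cv2.INTER_CUBIC),cv2.resize(q[170:270,280:400],None,fx=3.3,fy=2.86,interpolation=cv2.INTER_CUBIC)]
cv2.imwrite('pics/g9.png',np.vstack([np.hstack(P),np.hstack(P2)]))
E
```

```text
turn [-0.0051 -0.0004  0.0003] shift [-0.0004  0.0028  0.0828] t 35.95
```

View pics/g9.png

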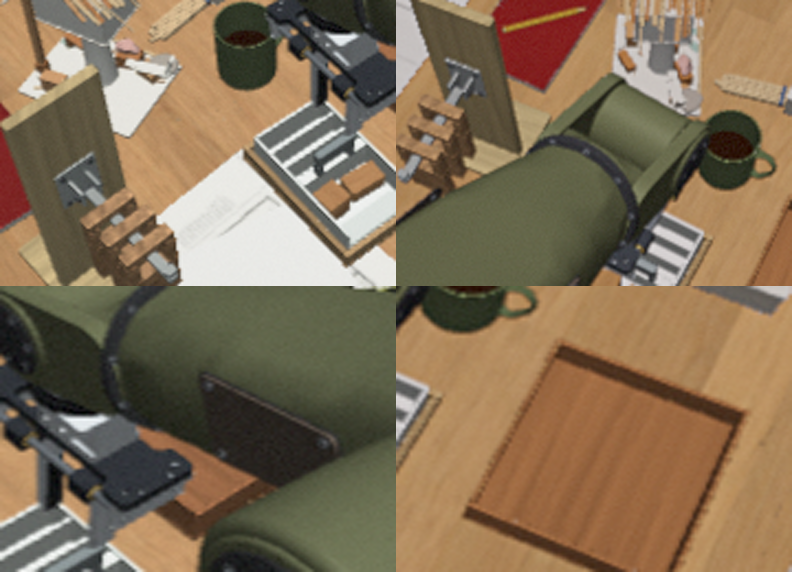

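All three samples hang on the hook, the gripper is over the handle, and the tray hasn't moved (its rear-left corner is near top pixel (330,192), as before).

Call:
{"op": "move_arm", "data": {"grip_force": 20, "steps": [[[0,0,0,0,0.002,0.04,0.05],[0,0,0,0,0.002,0.083,0.05],[0,0,0,0,0.002,0.083,0.05],[0,0,0,0,0.002,0.083,0],[0,0,0,0,0.002,0.083,0],[0,0,0,0,0.002,0.083,0],[0,0,0,0,0.002,0.083,0],[0,0,0,0,0.002,0.083,0]]]}}

```text
t: 37.05
position: [0.5405, -0.0171, 0.0352]
tcp_rot: [-3.136, -0.0, 1.556]
force: [-18.9, -0.3, 14.9]
grip_width: 0.129
grip_force: 20.0
```

Call:
{"op": "move_arm", "data": {"steps": [[[0,0,0,0,-0.002,0,0],[0,0,0,0,-0.002,0,0]]]}}

```text
t: 37.3
position: [0.5406, -0.0172, 0.0353]
tcp_rot: [3.142, 0.0, 1.556]
force: [-3.7, -0.3, 5.6]
grip_width: 0.126
grip_force: 20.0
```

Call:
{"op": "move_arm", "data": {"grip_force": 50, "steps": [[[0,0,0,0,0,0,0],[0,0,0,0,0,0,0],[0,0,0,0,0,0,0]]]}}

```text
t: 37.67
position: [0.5406, -0.0172, 0.0353]
tcp_rot: [-3.141, -0.0, 1.556]
force: [-4.5, -0.2, 6.0]
grip_width: 0.129
grip_force: 50.0
```

Call:
{"op": "move_arm", "data": {"steps": [[[0,0,0,0,0,-0.01,0],[0,0,0,0,0,-0.02,0],[0,0,0,0,0,-0.03,0],[0,0,0,0,0,-0.04,0],[0,0,0,0,0,-0.06,0],[0,0,0,0,0,-0.06,0]]]}}

```text
t: 38.42
position: [0.5415, -0.0173, 0.0964]
tcp_rot: [3.139, 0.0, 1.556]
force: [-0.5, 0.6, -3.4]
grip_width: 0.121
grip_force: 50.0
```

```bash
python3 go.py .62 -.26 .20 1.5555; python3 - <<'E'
from h import *
s=ctrl.read_state();print(s)
E
```

```text
turn [0.0029 0.0002 0.0003] shift [-0.2415  0.0825 -0.1033] t 38.425
{'t': 38.425, 'joint_positions': array([-9.95514470e-02,  3.62668370e-01,  1.64070458e+00,  2.12279789e-05,
        1.13531813e+00, -8.45456596e-02]), 'dq': array([ 0.00127475,  0.02780029,  0.03267832, -0.00087867, -0.02464201,
       -0.00187933]), 'joint_torque': array([ 2.52710225e-02, -5.72170329e+01, -3.48424852e+01,  7.47304573e-02,
        4.95044198e-01, -5.78252930e-04]), 'position': array([ 0.54145076, -0.01729313,  0.09644374]), 'tcp_rot': array([3.13869982e+00, 2.25818470e-04, 1.55578129e+00]), 'force': array([-0.45445137,  0.64975265, -3.38712139]), 'moment': array([-0.08332502, -0.04972717, -0.00634161]), 'grip_force': 49.99776542186737, 'grip_width': 0.12105824301297262}
```

```bash
python3 - <<'E'
from h import *
d=lambda u,v:(u/1.55,v/1.55)
print('mug',tri(d(345,258),d(468,257)))
print('base near corner',tri(d(322,232),d(512,230)), tri(d(408,180),d(612,272)))
E
python3 go.py .662 -.25 .1355 1.5555
```

```text
mug [ 0.75944751 -0.05446665  0.06671998]
base near corner [ 0.9062917  -0.10179309 -0.01022412] [ 0.88831639 -0.32716282  0.02072431]
turn [0.0029 0.0002 0.0003] shift [-0.2309  0.1241 -0.0386] t 38.425
```

Call:
{"op": "move_arm", "data": {"steps": [[[0,0,0,0,0,-0.04,0],[0,0,0,0,0,-0.085,0],[0,0,0,-0.02,0.0,-0.09,0],[0,0,0,-0.06,0.01,-0.09,0],[0,0,0,-0.1,0.03,-0.09,0],[0,0,0,-0.14,0.05,-0.09,0],[0,0,0,-0.18,0.08,-0.09,0],[0,0,0,-0.21,0.105,-0.08,0],[0,0,0,-0.231,0.124,-0.06,0],[0,0,0,-0.231,0.124,-0.039,0],[0,0,0,-0.231,0.124,-0.039,0]]]}}

```text
t: 39.8
position: [0.6594, -0.2506, 0.1294]
tcp_rot: [-3.135, -0.002, 1.555]
force: [-0.1, 0.6, -3.0]
grip_width: 0.123
grip_force: 50.0
```

```bash
python3 - <<'E'
from h import *
# tray moved? difference of tray region between first and current view
for n in('scene','top'):
    im=read_camera(n)[:,:,::-1]; cv2.imwrite(f'pics/raw_{n}10.png',im)
    o=cv2.imread(f'pics/raw_{n}1.png').astype(int); d=abs(im.astype(int)-o).sum(2)
    q=np.array([[.6345+sx*.105,-.2504+sy*.095,.045] for sx in(-1,1) for sy in(-1,1)])
    for u,v in proj(n,q).round().astype(int): print(n,u,v,d[v-8:v+8,u-8:u+8].mean().round(1))
print(ctrl.read_state()['position'])
E
```

```text
scene 344 169 127.2
scene 299 201 121.3
scene 297 132 121.4
scene 252 159 26.9
top 361 276 56.5
top 300 246 78.7
top 387 214 60.7
top 328 188 75.8
[ 0.66074901 -0.25041912  0.13342526]
```

```bash
python3 - <<'E'
from h import *
for n in('scene','top'):
    im=cv2.imread(f'pics/raw_{n}10.png');o=cv2.imread(f'pics/raw_{n}1.png')
    q=np.array([[.6345+sx*.105,-.2504+sy*.095,.045] for sx in(-1,1) for sy in(-1,1)])
    for u,v in proj(n,q).round().astype(int):
        T=o[v-12:v+13,u-12:u+13]; W=im[v-40:v+41,u-40:u+41]
        r=cv2.matchTemplate(W,T,cv2.TM_CCOEFF_NORMED); _,m,_,l=cv2.minMaxLoc(r); print(n,(u,v),'shift',l[0]-28,l[1]-28,round(m,2))
E
```

```text
scene (np.int64(344), np.int64(169)) shift -28 23 0.72
scene (np.int64(299), np.int64(201)) shift -23 -20 0.53
scene (np.int64(297), np.int64(132)) shift 27 21 0.69
scene (np.int64(252), np.int64(159)) shift 0 0 1.0
top (np.int64(361), np.int64(276)) shift 0 0 1.0
top (np.int64(300), np.int64(246)) shift -17 15 0.51
top (np.int64(387), np.int64(214)) shift 1 1 0.68
top (np.int64(328), np.int64(188)) shift 18 6 0.65
```

The tray hasn't moved: two unoccluded corners match exactly. Tipping.

Call:
{"op": "move_arm", "data": {"steps": [[[0,0,0,0,0,0,0],[-0.08,0,0,0,0.0025,0.0,0],[-0.16,0,0,0,0.005,0.0,0],[-0.24,0,0,0,0.007,-0.001,0],[-0.32,0,0,0,0.0095,-0.0015,0],[-0.4,0,0,0,0.0115,-0.0025,0],[-0.48,0,0,0,0.014,-0.0035,0],[-0.56,0,0,0,0.016,-0.0045,0],[-0.62,0,0,0,0.0175,-0.0055,0],[-0.68,0,0,0,0.019,-0.0065,0],[-0.74,0,0,0,0.02,-0.008,0],[-0.8,0,0,0,0.0215,-0.009,0]]]}}

```text
t: 41.4
position: [0.6828, -0.2504, 0.1442]
tcp_rot: [2.339, 0.001, 1.556]
force: [0.2, -0.2, -3.6]
grip_width: 0.125
grip_force: 50.0
```

```bash
python3 - <<'E'
from h import *
s=ctrl.read_state();print(s['force'],s['moment'],s['grip_width'],s['joint_positions'],s['position'])
E
```

```text
[ 0.18706904 -0.19912815 -3.60436826] [ 0.04064002  0.80280117 -0.00378419] 0.12504742980466557 [-0.5534467   0.39724742  1.70518303  0.91170259  0.48469286 -1.24611371] [ 0.68276406 -0.25039102  0.14423977]
```

Call:
{"op": "move_arm", "data": {"steps": [[[-0.06,0,0,0,0.002,0,0],[-0.11,0,0,0,0.003,0,0],[-0.16,0,0,0,0.005,0,0],[-0.2,0,0,0,0.006,0,0],[-0.2,0,0,0,0.006,0,0],[-0.2,0,0,0,0.006,0,0],[-0.2,0,0,0,0.006,0,0],[-0.2,0,0,0,0.006,0,0]]]}}

```text
t: 42.4
position: [0.6869, -0.2504, 0.1475]
tcp_rot: [2.142, 0.0, 1.556]
force: [0.8, -0.1, -3.2]
grip_width: 0.123
grip_force: 50.0
```

```bash
python3 - <<'E'
from h import *
s=ctrl.read_state();print(s['force'],s['moment'],s['grip_width'],s['joint_positions'],s['position'])
E
```

```text
[ 0.75182929 -0.1319656  -3.24226689] [-0.00843239  0.94022826  0.00894811] 0.12315454607849542 [-0.58647669  0.40882723  1.80985836  1.56284719  0.47254791 -1.89654695] [ 0.68693478 -0.25040252  0.14750254]
```

```bash
python3 - <<'E'
from h import *
F=[]
for i in range(8): snap('scene','a.png') if i%2 else snap('top','b.png'); F.append(ctrl.read_state()['force'])
F=np.array(F);print(F.mean(0),F.std(0)); 
a=cv2.imread('pics/raw_a.png');b=cv2.imread('pics/raw_b.png')
P=[cv2.resize(a[100:230,225:355],(400,400),interpolation=cv2.INTER_CUBIC),cv2.resize(b[160:290,270:400],(400,400),interpolation=cv2.INTER_CUBIC)]
cv2.imwrite('pics/tip.png',np.hstack(P))
E
```

```text
[ 0.02185141 -0.07393892 -2.9771924 ] [0.67807005 0.29235877 0.51141245]
```

View pics/tip.png

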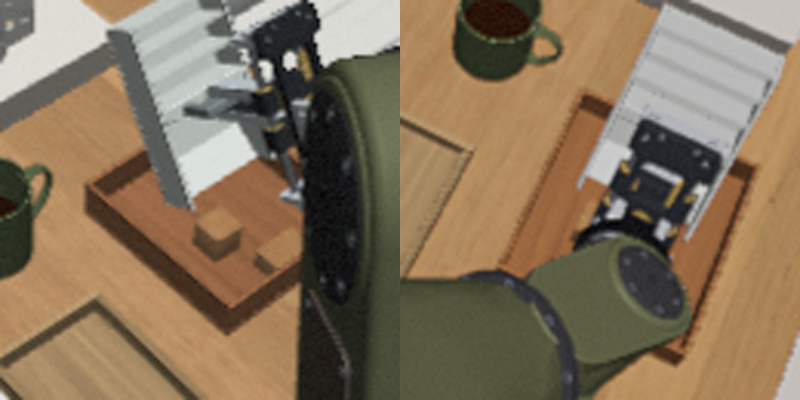

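Both offcuts lie in the tray (scene crop (217,232) and (278,250)) and the bay is empty. Returning.

```bash
python3 go.py .662 -.25 .17 1.5557
```

```text
turn [ 9.999e-01 -1.000e-04  1.000e-04] shift [ 0.0001  0.0058 -0.0332] t 42.8
```

Call:
{"op": "move_arm", "data": {"steps": [[[0.12,0,0,0,0.001,-0.004,0],[0.24,0,0,0,0.001,-0.008,0],[0.36,0,0,0,0.002,-0.012,0],[0.48,0,0,0,0.003,-0.016,0],[0.6,0,0,0,0.003,-0.02,0],[0.72,0,0,0,0.004,-0.024,0],[0.84,0,0,0,0.005,-0.028,0],[0.95,0,0,0,0.006,-0.033,0],[1.0,0,0,0,0.006,-0.033,0],[1.0,0,0,0,0.006,-0.033,0],[1.0,0,0,0,0.006,-0.033,0]]]}}

```text
t: 44.18
position: [0.6621, -0.25, 0.17]
tcp_rot: [3.141, -0.0, 1.556]
force: [-0.5, -0.3, -4.2]
grip_width: 0.123
grip_force: 50.0
```

```bash
python3 go.py .541 -.0173 .186 1.5558
```

```text
turn [ 0.0007 -0.0003 -0.0001] shift [ 0.2309 -0.1246 -0.0161] t 44.175
```

Call:
{"op": "move_arm", "data": {"steps": [[[0,0,0,0.0,0,-0.016,0],[0,0,0,0.04,-0.03,-0.016,0],[0,0,0,0.08,-0.06,-0.016,0],[0,0,0,0.12,-0.09,-0.016,0],[0,0,0,0.16,-0.11,-0.016,0],[0,0,0,0.2,-0.125,-0.016,0],[0,0,0,0.231,-0.125,-0.016,0],[0,0,0,0.231,-0.125,0.03,0],[0,0,0,0.231,-0.125,0.07,0],[0,0,0,0.231,-0.125,0.09,0],[0,0,0,0.231,-0.125,0.09,0],[0,0,0,0.231,-0.125,0.09,0]]]}}

```text
t: 45.68
position: [0.5416, -0.0174, 0.082]
tcp_rot: [3.139, 0.0, 1.556]
force: [-0.1, -0.2, -4.0]
grip_width: 0.126
grip_force: 50.0
```

```bash
python3 go.py .541 -.0173 .0353 1.5558
```

```text
turn [ 0.0027  0.0002 -0.0002] shift [ 0.0001 -0.0008  0.0467] t 45.675
```

Call:
{"op": "move_arm", "data": {"steps": [[[0,0,0,0,-0.001,0.01,0],[0,0,0,0,-0.001,0.02,0],[0,0,0,0,-0.001,0.028,0],[0,0,0,0,-0.001,0.036,0],[0,0,0,0,-0.001,0.042,0],[0,0,0,0,-0.001,0.042,0]]]}}

```text
t: 46.42
position: [0.5396, -0.0172, 0.0377]
tcp_rot: [-3.141, -0.0, 1.556]
force: [0.4, -0.2, -1.7]
grip_width: 0.125
grip_force: 50.0
```

Call:
{"op": "move_arm", "data": {"steps": [[[0,0,0,0,0.0005,0.002,0],[0,0,0,0,0.0005,0.003,0],[0,0,0,0,0.0005,0.003,0]]]}}

```text
t: 46.8
position: [0.5404, -0.0172, 0.0353]
tcp_rot: [3.141, 0.0, 1.556]
force: [0.3, 0.7, -1.3]
grip_width: 0.126
grip_force: 50.0
```

Call:
{"op": "move_arm", "data": {"steps": [[[0,0,0,0,0,0.001,0],[0,0,0,0,0,0.001,0]]]}}

```text
t: 47.05
position: [0.5406, -0.0172, 0.0352]
tcp_rot: [3.141, 0.0, 1.556]
force: [-4.4, 0.9, 9.1]
grip_width: 0.118
grip_force: 50.0
```

Call:
{"op": "move_arm", "data": {"grip_force": 15, "steps": [[[0,0,0,0,0,0,0.05],[0,0,0,0,0,0,0.05],[0,0,0,0,0,0,0.05],[0,0,0,0,0,-0.04,0.05],[0,0,0,0,0,-0.1,0.05],[0,0,0,0,0,-0.16,0.05],[0,0,0,0,0,-0.205,0.05],[0,0,0,0,0,-0.205,0.05]]]}}

```text
t: 48.05
position: [0.5414, -0.0173, 0.2425]
tcp_rot: [3.135, 0.001, 1.556]
force: [0.5, -0.0, 0.2]
grip_width: 0.531
grip_force: 0.0
```

```bash
python3 go.py .505 .2702 .238 .058; python3 - <<'E'
from h import *
# home check: compare bin region with the initial top/scene images by template shift
for n,(u0,v0,u1,v1) in(('scene',(225,215,300,270)),('top',(225,205,285,262))):
    im=read_camera(n)[:,:,::-1]; cv2.imwrite(f'pics/raw_{n}11.png',im); o=cv2.imread(f'pics/raw_{n}1.png')
    for X in([.447,.035,.045],[.447,-.07,.045],[.54,-.017,.089],[.635,.035,.049]):
        u,v=proj(n,X)[0].round().astype(int); T=o[v-7:v+8,u-7:u+8]; W=im[v-13:v+14,u-13:u+14]
        r=cv2.matchTemplate(W,T,cv2.TM_CCOEFF_NORMED); _,m,_,l=cv2.minMaxLoc(r); print(n,X,l[0]-6,l[1]-6,round(m,2))
E
```

```text
turn [ 0.0053 -0.0042  1.4978] shift [ 0.2869 -0.0408  0.0041] t 48.05
scene [0.447, 0.035, 0.045] 0 0 0.95
scene [0.447, -0.07, 0.045] 0 0 0.96
scene [0.54, -0.017, 0.089] 0 -1 0.56
scene [0.635, 0.035, 0.049] -1 -1 0.87
top [0.447, 0.035, 0.045] 0 0 0.92
top [0.447, -0.07, 0.045] 0 0 0.97
top [0.54, -0.017, 0.089] 4 1 0.4
top [0.635, 0.035, 0.049] -6 -6 0.14
```

Bin is home. Next, fetch sample C, the outermost.

Call:
{"op": "move_arm", "data": {"steps": [[[0,0,0.15,0.02,0,0,0.09],[0,0,0.3,0.06,0,0,0.09],[0,0,0.48,0.1,-0.01,0,0.09],[0,0,0.66,0.15,-0.02,0,0.09],[0,0,0.84,0.2,-0.03,0,0.09],[0,0,1.02,0.25,-0.04,0,0.09],[0,0,1.2,0.287,-0.041,0,0.09],[0,0,1.36,0.287,-0.041,0,0.09],[0,0,1.498,0.287,-0.041,0.004,0.09],[0,0,1.498,0.287,-0.041,0.004,0.09],[0,0,1.498,0.287,-0.041,0.004,0.09]]]}}

```text
t: 49.52
position: [0.5035, 0.2702, 0.2344]
tcp_rot: [3.141, 0.001, 0.061]
force: [0.3, -0.3, 0.3]
grip_width: 0.957
grip_force: 0.0
```

```bash
python3 go.py .505 .2702 .138 .058
```

```text
turn [0.0005 0.0012 0.0027] shift [0.0017 0.     0.0964] t 49.525
```

Call:
{"op": "move_arm", "data": {"steps": [[[0,0,0,0.001,0,0.0,0.09],[0,0,0,0.001,0,0.05,0.09],[0,0,0,0.001,0,0.098,0.09],[0,0,0,0.001,0,0.098,0.09],[0,0,0,0.001,0,0.098,0.09]]]}}

```text
t: 50.15
position: [0.5055, 0.2708, 0.1393]
tcp_rot: [-3.141, -0.002, 0.058]
force: [-0.3, -0.3, 0.4]
grip_width: 0.955
grip_force: 0.0
```

Call:
{"op": "move_arm", "data": {"steps": [[[0,0,0,0,0,0,0.05],[0,0,0,0,0,0,0.05],[0,0,0,0,0,0,0.05],[0,0,0,0,0,0,0.05],[0,0,0,0,0,0,0.05]]]}}

```text
t: 50.78
position: [0.5047, 0.2705, 0.1375]
tcp_rot: [-3.141, -0.0, 0.058]
force: [-0.6, -1.0, 3.8]
grip_width: 0.638
grip_force: 15.0
```

Call:
{"op": "move_arm", "data": {"steps": [[[0,0,0,0,0,-0.01,0.05],[0,0,0,0,0,-0.017,0.05],[0,0,0,0,0,-0.017,0.05],[0,0,0,-0.02,0,-0.017,0.05],[0,0,0,-0.04,0,-0.017,0.05],[0,0,0,-0.06,0,-0.017,0.05],[0,0,0,-0.08,0,-0.017,0.05],[0,0,0,-0.08,0,-0.025,0.05],[0,0,0,-0.08,0,-0.06,0.05],[0,0,0,-0.08,0,-0.06,0.05]]]}}

```text
t: 52.02
position: [0.4263, 0.2664, 0.1997]
tcp_rot: [-3.14, -0.004, 0.058]
force: [-0.3, -0.2, -1.1]
grip_width: 0.639
grip_force: 15.0
```

```bash
python3 go.py .617 -.024 .197 -.0155; python3 go.py .617 -.024 .050 -.0155
```

```text
turn [-0.002  -0.0042  0.0732] shift [0.1736 0.3009 0.0029] t 52.025
turn [-0.002  -0.0042  0.0732] shift [0.173  0.3011 0.1499] t 52.025
```

Call:
{"op": "move_arm", "data": {"steps": [[[0,0,0,0.0,0.05,0,0.05],[0,0,0.02,0.01,0.1,0,0.05],[0,0,0.04,0.04,0.15,0,0.05],[0,0,0.06,0.08,0.19,0,0.05],[0,0,0.073,0.12,0.23,0,0.05],[0,0,0.073,0.15,0.27,0,0.05],[0,0,0.073,0.174,0.301,0.003,0.05],[0,0,0.073,0.174,0.301,0.003,0.05],[0,0,0.073,0.174,0.301,0.04,0.05],[0,0,0.073,0.174,0.301,0.08,0.05],[0,0,0.073,0.174,0.301,0.08,0.05]]]}}

```text
t: 53.4
position: [0.6141, -0.024, 0.1143]
tcp_rot: [-3.141, 0.006, -0.015]
force: [-0.1, -0.3, -0.0]
grip_width: 0.637
grip_force: 15.0
```

```bash
python3 go.py .617 -.024 .048 -.0155
```

```text
turn [-0.0005  0.0056  0.0008] shift [0.0033 0.     0.0663] t 53.4
```

Call:
{"op": "move_arm", "data": {"steps": [[[0,0,0,0.0,0,0,0.05],[0,0,0,0.0,0,0.02,0.05],[0,0,0,0.0,0,0.035,0.05],[0,0,0,0.0,0,0.05,0.05],[0,0,0,0.0,0,0.05,0.05]]]}}

```text
t: 54.02
position: [0.6154, -0.0246, 0.0663]
tcp_rot: [-3.141, 0.001, -0.015]
force: [0.0, 0.3, -0.6]
grip_width: 0.635
grip_force: 15.0
```

Call:
{"op": "move_arm", "data": {"steps": [[[0,0,0,0.001,0,0.008,0.05],[0,0,0,0.001,0,0.014,0.05],[0,0,0,0.001,0,0.0175,0.05],[0,0,0,0.001,0,0.0175,0.05]]]}}

```text
t: 54.52
position: [0.6167, -0.0246, 0.0494]
tcp_rot: [-3.142, 0.0, -0.015]
force: [-0.9, 0.3, -0.9]
grip_width: 0.637
grip_force: 15.0
```

Call:
{"op": "move_arm", "data": {"steps": [[[0,0,0,0,0,0.0015,0.05],[0,0,0,0,0,0.002,0.05],[0,0,0,0,0,0.002,0.09],[0,0,0,0,0,0.002,0.09],[0,0,0,0,0,0.002,0.09],[0,0,0,0,0,-0.04,0.09],[0,0,0,0,0,-0.1,0.09],[0,0,0,0,0,-0.16,0.09],[0,0,0,0,0,-0.19,0.09],[0,0,0,0,0,-0.19,0.09]]]}}

```text
t: 55.78
position: [0.6176, -0.0247, 0.242]
tcp_rot: [3.141, -0.004, -0.015]
force: [-0.4, -0.4, -0.4]
grip_width: 0.955
grip_force: 0.0
```

```bash
python3 go.py .535 .272 .238 .058; python3 go.py .535 .272 .138 .058
```

```text
turn [ 0.0005 -0.0043 -0.0732] shift [-0.0871 -0.2954  0.0035] t 55.775
turn [ 0.0005 -0.0043 -0.0732] shift [-0.0875 -0.2955  0.1035] t 55.775
```

Call:
{"op": "move_arm", "data": {"steps": [[[0,0,-0.02,-0.02,-0.05,0,0.09],[0,0,-0.04,-0.05,-0.1,0,0.09],[0,0,-0.06,-0.07,-0.16,0,0.09],[0,0,-0.073,-0.0865,-0.21,0,0.09],[0,0,-0.073,-0.0865,-0.26,0,0.09],[0,0,-0.073,-0.0865,-0.295,0,0.09],[0,0,-0.073,-0.0865,-0.2955,0,0.09],[0,0,-0.073,-0.0865,-0.2955,0.04,0.09],[0,0,-0.073,-0.0865,-0.2955,0.09,0.09],[0,0,-0.073,-0.0865,-0.2955,0.101,0.09],[0,0,-0.073,-0.0865,-0.2955,0.101,0.09],[0,0,-0.073,-0.0865,-0.2955,0.101,0.09]]]}}

```text
t: 57.28
position: [0.5357, 0.2723, 0.1406]
tcp_rot: [-3.141, -0.003, 0.058]
force: [-0.4, -0.9, -0.6]
grip_width: 0.956
grip_force: 0.0
```

Call:
{"op": "move_arm", "data": {"steps": [[[0,0,0,0,0,0,0.05],[0,0,0,0,0,0,0.05],[0,0,0,0,0,0,0.05],[0,0,0,0,0,0,0.05],[0,0,0,0,0,0,0.05]]]}}

```text
t: 57.9
position: [0.5349, 0.2722, 0.1388]
tcp_rot: [-3.142, -0.0, 0.058]
force: [-1.3, -1.0, 1.8]
grip_width: 0.636
grip_force: 15.0
```

Call:
{"op": "move_arm", "data": {"steps": [[[0,0,0,0,0,-0.01,0.05],[0,0,0,0,0,-0.017,0.05],[0,0,0,0,0,-0.017,0.05],[0,0,0,-0.03,0,-0.017,0.05],[0,0,0,-0.05,0,-0.017,0.05],[0,0,0,-0.07,0,-0.017,0.05],[0,0,0,-0.09,0,-0.017,0.05],[0,0,0,-0.11,0,-0.017,0.05],[0,0,0,-0.11,0,-0.025,0.05],[0,0,0,-0.11,0,-0.06,0.05],[0,0,0,-0.11,0,-0.06,0.05],[0,0,0,-0.11,0,-0.06,0.05]]]}}

```text
t: 59.4
position: [0.4252, 0.2657, 0.1981]
tcp_rot: [3.141, 0.0, 0.058]
force: [0.3, 0.2, 0.4]
grip_width: 0.633
grip_force: 15.0
```

```bash
python3 go.py .5895 -.025 .197 -.0155
```

```text
turn [0.0003 0.0004 0.0731] shift [0.1473 0.2996 0.0011] t 59.4
```

Call:
{"op": "move_arm", "data": {"steps": [[[0,0,0,0.0,0.05,0,0.05],[0,0,0.02,0.01,0.1,0,0.05],[0,0,0.04,0.04,0.15,0,0.05],[0,0,0.06,0.07,0.19,0,0.05],[0,0,0.073,0.1,0.23,0,0.05],[0,0,0.073,0.13,0.27,0,0.05],[0,0,0.073,0.147,0.2995,0.001,0.05],[0,0,0.073,0.147,0.2995,0.001,0.05],[0,0,0.073,0.147,0.2995,0.04,0.05],[0,0,0.073,0.147,0.2995,0.08,0.05],[0,0,0.073,0.147,0.2995,0.08,0.05],[0,0,0.073,0.147,0.2995,0.08,0.05]]]}}

```text
t: 60.9
position: [0.5896, -0.0244, 0.1201]
tcp_rot: [3.142, -0.001, -0.015]
force: [0.7, 0.2, -0.1]
grip_width: 0.636
grip_force: 15.0
```

Call:
{"op": "move_arm", "data": {"steps": [[[0,0,0,0.0,0,0,0.05],[0,0,0,0.0,0,0.02,0.05],[0,0,0,0.0,0,0.035,0.05],[0,0,0,0.0,0,0.05,0.05],[0,0,0,0.0,0,0.05,0.05]]]}}

```text
t: 61.52
position: [0.5886, -0.0247, 0.0676]
tcp_rot: [-3.141, 0.002, -0.015]
force: [-0.4, 0.0, -0.6]
grip_width: 0.641
grip_force: 15.0
```

Call:
{"op": "move_arm", "data": {"steps": [[[0,0,0,0.0,0,0.008,0.05],[0,0,0,0.0,0,0.014,0.05],[0,0,0,0.0,0,0.02,0.05],[0,0,0,0.0,0,0.02,0.05]]]}}

```text
t: 62.02
position: [0.589, -0.0247, 0.0483]
tcp_rot: [-3.142, 0.0, -0.015]
force: [0.6, -0.4, -1.1]
grip_width: 0.636
grip_force: 15.0
```

Call:
{"op": "move_arm", "data": {"steps": [[[0,0,0,0,0,0.001,0.05],[0,0,0,0,0,0.001,0.05],[0,0,0,0,0,0.001,0.09],[0,0,0,0,0,0.001,0.09],[0,0,0,0,0,0.001,0.09],[0,0,0,0,0,-0.04,0.09],[0,0,0,0,0,-0.1,0.09],[0,0,0,0,0,-0.16,0.09],[0,0,0,0,0,-0.19,0.09],[0,0,0,0,0,-0.19,0.09]]]}}

```text
t: 63.28
position: [0.5898, -0.0248, 0.2409]
tcp_rot: [3.141, -0.004, -0.015]
force: [-0.6, 0.6, 0.1]
grip_width: 0.957
grip_force: 0.0
```

```bash
python3 go.py .565 .2757 .138 .058
```

```text
turn [ 0.0005 -0.0042 -0.0732] shift [-0.0298 -0.3001  0.1027] t 63.275
```

Call:
{"op": "move_arm", "data": {"steps": [[[0,0,-0.02,-0.0,-0.05,0,0.09],[0,0,-0.04,-0.01,-0.1,0,0.09],[0,0,-0.06,-0.02,-0.16,0,0.09],[0,0,-0.073,-0.029,-0.21,0,0.09],[0,0,-0.073,-0.029,-0.26,0,0.09],[0,0,-0.073,-0.029,-0.295,0,0.09],[0,0,-0.073,-0.029,-0.3,0,0.09],[0,0,-0.073,-0.029,-0.3,0.04,0.09],[0,0,-0.073,-0.029,-0.3,0.09,0.09],[0,0,-0.073,-0.029,-0.3,0.1,0.09],[0,0,-0.073,-0.029,-0.3,0.1,0.09],[0,0,-0.073,-0.029,-0.3,0.1,0.09]]]}}

```text
t: 64.78
position: [0.5655, 0.2757, 0.1407]
tcp_rot: [-3.141, -0.003, 0.058]
force: [0.1, -0.2, 0.3]
grip_width: 0.958
grip_force: 0.0
```

Call:
{"op": "move_arm", "data": {"steps": [[[0,0,0,0,0,0,0.05],[0,0,0,0,0,0,0.05],[0,0,0,0,0,0,0.05],[0,0,0,0,0,0,0.05],[0,0,0,0,0,0,0.05]]]}}

```text
t: 65.4
position: [0.5647, 0.2757, 0.1388]
tcp_rot: [-3.142, -0.0, 0.058]
force: [-0.2, 0.1, 1.6]
grip_width: 0.64
grip_force: 15.0
```

Call:
{"op": "move_arm", "data": {"steps": [[[0,0,0,0,0,-0.01,0.05],[0,0,0,0,0,-0.017,0.05],[0,0,0,0,0,-0.017,0.05],[0,0,0,-0.03,0,-0.017,0.05],[0,0,0,-0.06,0,-0.017,0.05],[0,0,0,-0.09,0,-0.017,0.05],[0,0,0,-0.11,0,-0.017,0.05],[0,0,0,-0.125,0,-0.017,0.05],[0,0,0,-0.14,0,-0.017,0.05],[0,0,0,-0.14,0,-0.025,0.05],[0,0,0,-0.14,0,-0.06,0.05],[0,0,0,-0.14,0,-0.06,0.05]]]}}

```text
t: 66.9
position: [0.4263, 0.2681, 0.2013]
tcp_rot: [-3.14, -0.004, 0.058]
force: [-0.1, 0.5, -0.6]
grip_width: 0.636
grip_force: 15.0
```

```bash
python3 go.py .5625 -.023 .197 -.0155
```

```text
turn [-0.002  -0.0042  0.0731] shift [0.1192 0.2985 0.0042] t 66.9
```

Call:
{"op": "move_arm", "data": {"steps": [[[0,0,0,0.0,0.05,0,0.05],[0,0,0.02,0.01,0.1,0,0.05],[0,0,0.04,0.04,0.15,0,0.05],[0,0,0.06,0.07,0.19,0,0.05],[0,0,0.073,0.1,0.23,0,0.05],[0,0,0.073,0.12,0.27,0,0.05],[0,0,0.073,0.12,0.298,0.003,0.05],[0,0,0.073,0.12,0.298,0.003,0.05],[0,0,0.073,0.12,0.298,0.04,0.05],[0,0,0.073,0.12,0.298,0.08,0.05],[0,0,0.073,0.12,0.298,0.08,0.05],[0,0,0.073,0.12,0.298,0.08,0.05]]]}}

```text
t: 68.4
position: [0.5626, -0.0226, 0.1202]
tcp_rot: [3.142, -0.002, -0.015]
force: [0.7, -0.3, -0.9]
grip_width: 0.641
grip_force: 15.0
```

Call:
{"op": "move_arm", "data": {"steps": [[[0,0,0,0.0,0,0,0.05],[0,0,0,0.0,0,0.02,0.05],[0,0,0,0.0,0,0.035,0.05],[0,0,0,0.0,0,0.05,0.05],[0,0,0,0.0,0,0.05,0.05]]]}}

```text
t: 69.03
position: [0.5614, -0.0229, 0.0677]
tcp_rot: [-3.141, 0.002, -0.015]
force: [0.0, 1.3, -0.1]
grip_width: 0.638
grip_force: 15.0
```

Call:
{"op": "move_arm", "data": {"steps": [[[0,0,0,0.0,0,0.008,0.05],[0,0,0,0.0,0,0.014,0.05],[0,0,0,0.0,0,0.0195,0.05],[0,0,0,0.0,0,0.021,0.05],[0,0,0,0.0,0,0.021,0.05]]]}}

```text
t: 69.65
position: [0.562, -0.023, 0.0478]
tcp_rot: [3.142, -0.0, -0.015]
force: [0.8, -0.6, -0.1]
grip_width: 0.638
grip_force: 15.0
```

Call:
{"op": "move_arm", "data": {"steps": [[[0,0,0,0,0,0,0.09],[0,0,0,0,0,0,0.09],[0,0,0,0,0,0,0.09],[0,0,0,0,0,-0.04,0.09],[0,0,0,0,0,-0.1,0.09],[0,0,0,0,0,-0.16,0.09],[0,0,0,0,0,-0.19,0.09],[0,0,0,0,0,-0.19,0.09],[0,0,0,0,0,-0.19,0.09]]]}}

```text
t: 70.78
position: [0.5614, -0.023, 0.2362]
tcp_rot: [-3.141, 0.002, -0.015]
force: [0.3, 1.2, -0.3]
grip_width: 0.958
grip_force: 0.0
```

```bash
python3 go.py .491 .2708 .21 .058; python3 - <<'E'
from h import *
# samples: compare to initial patch at tops (scene)
im=read_camera('scene')[:,:,::-1]; cv2.imwrite('pics/raw_scene12.png',im); o=cv2.imread('pics/raw_scene1.png')
for k,X in(('A',[.5615,-.022,.117]),('B',[.588,-.0285,.117]),('C',[.614,-.028,.117]),('handle',[.5406,-.017,.08]),('tray',[.7395,-.1554,.045])):
    u,v=proj('scene',X)[0].round().astype(int); T=o[v-9:v+10,u-9:u+10]; W=im[v-16:v+17,u-16:u+17]
    r=cv2.matchTemplate(W,T,cv2.TM_CCOEFF_NORMED); _,m,_,l=cv2.minMaxLoc(r); print(k,l[0]-7,l[1]-7,round(m,2))
E
```

```text
turn [-0.0002  0.002  -0.0732] shift [-0.0748 -0.2926  0.0264] t 70.775
A 0 -1 0.9
B -1 0 0.97
C -1 0 0.98
handle 0 -1 0.93
tray 1 1 0.45
```

Samples and bin match their starting places within a pixel. Now the hook.

Call:
{"op": "move_arm", "data": {"grip_force": 8, "steps": [[[0,0,-0.02,-0.02,-0.05,0,0.05],[0,0,-0.04,-0.04,-0.1,0,0.04],[0,0,-0.06,-0.06,-0.15,0,0.04],[0,0,-0.073,-0.075,-0.2,0,0.04],[0,0,-0.073,-0.075,-0.25,0,0.04],[0,0,-0.073,-0.075,-0.2926,0,0.04],[0,0,-0.073,-0.075,-0.2926,0.02,0.04],[0,0,-0.073,-0.075,-0.2926,0.03,0.04],[0,0,-0.073,-0.075,-0.2926,0.03,0.04]]]}}

```text
t: 71.95
position: [0.491, 0.2701, 0.2066]
tcp_rot: [3.141, 0.002, 0.057]
force: [0.1, -0.2, 0.3]
grip_width: 0.43
grip_force: 0.0
```

```bash
python3 go.py .491 .2708 .1455 .058
```

```text
turn [ 0.0008  0.0021 -0.0008] shift [ 0.0001 -0.0007  0.0611] t 71.95
```

Call:
{"op": "move_arm", "data": {"grip_force": 8, "steps": [[[0,0,0,0,-0.0005,0.03,0.04],[0,0,0,0,-0.0005,0.062,0.04],[0,0,0,0,-0.0005,0.062,0.04],[0,0,0,0,-0.0005,0.062,0],[0,0,0,0,-0.0005,0.062,0],[0,0,0,0,-0.0005,0.062,0],[0,0,0,0,-0.0005,0.062,0]]]}}

```text
t: 72.82
position: [0.4918, 0.2694, 0.1465]
tcp_rot: [3.138, -0.001, 0.057]
force: [-1.0, -14.0, 5.8]
grip_width: 0.124
grip_force: 8.0
```

Call:
{"op": "move_arm", "data": {"grip_force": 8, "steps": [[[0,0,0,0,0.002,0,0],[0,0,0,0.0015,0.002,-0.018,0],[0,0,0,0.0055,0.002,-0.036,0],[0,0,0,0.0125,0.002,-0.052,0],[0,0,0,0.022,0.002,-0.068,0],[0,0,0,0.034,0.002,-0.0815,0],[0,0,0,0.0475,0.0015,-0.093,0],[0,0,0,0.0475,0.0015,-0.093,0]]]}}

```text
t: 73.82
position: [0.5394, 0.2723, 0.2393]
tcp_rot: [-3.141, -0.001, 0.057]
force: [-2.2, -4.0, 3.8]
grip_width: 0.127
grip_force: 8.0
```

Call:
{"op": "move_arm", "data": {"grip_force": 8, "steps": [[[0,0,0,0.0155,0,-0.01,0],[0,0,0,0.032,0,-0.017,0],[0,0,0,0.05,0,-0.021,0],[0,0,0,0.06,0,-0.022,0],[0,0,0,0.066,0,-0.022,0],[0,0,0,0.066,0,-0.022,0]]]}}

```text
t: 74.58
position: [0.6047, 0.2764, 0.2605]
tcp_rot: [-3.142, -0.0, 0.058]
force: [0.3, -1.2, -0.7]
grip_width: 0.127
grip_force: 8.0
```

Call:
{"op": "move_arm", "data": {"steps": [[[0,0,0,0.002,0,0,0],[0,0,0,0.003,0,0,0],[0,0,0,0.003,0,0,0]]]}}

```text
t: 74.95
position: [0.6076, 0.2765, 0.2605]
tcp_rot: [-3.142, 0.0, 0.058]
force: [-0.8, -0.3, -0.7]
grip_width: 0.125
grip_force: 8.0
```

Call:
{"op": "move_arm", "data": {"steps": [[[0,0,0,0.002,0,0,0],[0,0,0,0.003,0,0,0],[0,0,0,0.003,0,0,0]]]}}

```text
t: 75.32
position: [0.6109, 0.2767, 0.2605]
tcp_rot: [-3.141, -0.0, 0.058]
force: [0.3, -0.9, -1.0]
grip_width: 0.127
grip_force: 8.0
```

Call:
{"op": "move_arm", "data": {"steps": [[[0,0,0,0.002,0,0,0],[0,0,0,0.003,0,0,0],[0,0,0,0.003,0,0,0]]]}}

```text
t: 75.7
position: [0.6138, 0.2769, 0.2606]
tcp_rot: [-3.141, -0.0, 0.058]
force: [-0.6, -0.2, -1.6]
grip_width: 0.126
grip_force: 8.0
```

Call:
{"op": "move_arm", "data": {"steps": [[[0,0,0,0.002,0,0,0],[0,0,0,0.002,0,0,0]]]}}

```text
t: 75.95
position: [0.6157, 0.277, 0.2605]
tcp_rot: [-3.142, 0.0, 0.058]
force: [-0.9, -0.5, -2.3]
grip_width: 0.126
grip_force: 8.7
```

Call:
{"op": "move_arm", "data": {"steps": [[[0,0,0,0.002,0,0,0],[0,0,0,0.002,0,0,0]]]}}

```text
t: 76.2
position: [0.6155, 0.2769, 0.2605]
tcp_rot: [3.14, 0.006, 0.059]
force: [-22.6, -4.3, 1.4]
grip_width: 0.129
grip_force: 20.1
```

Call:
{"op": "move_arm", "data": {"steps": [[[0,0,0,0.002,0,0,0],[0,0,0,0.002,0,0,0]]]}}

```text
t: 76.45
position: [0.6153, 0.2768, 0.2606]
tcp_rot: [3.139, 0.011, 0.059]
force: [-45.3, -10.6, 3.0]
grip_width: 0.126
grip_force: 31.1
```

```bash
python3 - <<'E'
from h import *
im=read_camera('scene')[:,:,::-1]; im2=read_camera('top')[:,:,::-1]
cv2.imwrite('pics/raw_scene13.png',im);cv2.imwrite('pics/raw_top13.png',im2)
for n,i,(u,v) in(('scene',im,(140,200)),('top',im2,(168,110))):
    o=cv2.imread(f'pics/raw_{n}1.png')
    T=o[v-6:v+7,u-6:u+7]; W=i[v-16:v+17,u-16:u+17]
    r=cv2.matchTemplate(W,T,cv2.TM_CCOEFF_NORMED); _,m,_,l=cv2.minMaxLoc(r); print(n,l[0]-10,l[1]-10,round(m,2))
s=ctrl.read_state(); print(s['position'],s['force'])
E
```

```text
scene 0 -1 0.79
top 1 -1 0.76
[0.6152608  0.27685925 0.26059136] [-43.64211432  -9.93006338   2.54962699]
```

Call:
{"op": "move_arm", "data": {"steps": [[[0,0,0,-0.002,0,0,0],[0,0,0,-0.0035,0,0,0],[0,0,0,-0.0035,0,0,0.03],[0,0,0,-0.0035,0,0,0.05],[0,0,0,-0.0035,0,0,0.05],[0,0,0,-0.0035,0,-0.05,0.05],[0,0,0,-0.0035,0,-0.1,0.05],[0,0,0,-0.0035,0,-0.15,0.05],[0,0,0,-0.02,0,-0.15,0.05]]]}}

```text
t: 77.68
position: [0.6013, 0.2761, 0.4158]
tcp_rot: [-3.139, -0.01, 0.057]
force: [0.0, 0.0, -1.2]
grip_width: 0.531
grip_force: 0.0
```

Call:
{"op": "move_arm", "data": {"steps": [[[0,0,0,-0.05,0.03,0,0.05],[0,0,0,-0.1,0.08,0,0.05],[0,0,0,-0.15,0.12,0,0.05],[0,0,0,-0.18,0.16,0,0.05],[0,0,0,-0.2,0.2,0,0.05],[0,0,0,-0.22,0.24,0,0.05],[0,0,0,-0.22,0.28,0,0.05],[0,0,0,-0.22,0.28,0,0.05]]]}}

```text
t: 78.68
position: [0.3963, -0.0181, 0.4111]
tcp_rot: [3.141, -0.002, 0.054]
force: [0.6, 0.4, -0.3]
grip_width: 0.531
grip_force: 0.0
```

```bash
python3 - <<'E'
from h import *
I={n:read_camera(n)[:,:,::-1] for n in('scene','top')}
for n in I: cv2.imwrite(f'pics/raw_{n}14.png',I[n])
def m(n,u,v,k=7,w=9):
    o=cv2.imread(f'pics/raw_{n}1.png'); s=3
    T=cv2.resize(o[v-k:v+k+1,u-k:u+k+1],None,fx=s,fy=s,interpolation=3); W=cv2.resize(I[n][v-k-w:v+k+w+1,u-k-w:u+k+w+1],None,fx=s,fy=s,interpolation=3)
    r=cv2.matchTemplate(W,T,cv2.TM_CCOEFF_NORMED); _,mm,_,l=cv2.minMaxLoc(r); return round(l[0]/s-w,1),round(l[1]/s-w,1),round(mm,2)
print('hook',m('scene',140,200),m('top',168,110))
for k,X in(('A',[.5615,-.022,.117]),('B',[.588,-.0285,.117]),('C',[.614,-.028,.117]),('bin',[.447,.035,.045]),('tray',[.7395,-.1554,.045]),('mug',[.76,-.055,.09])):
    print(k,[m(n,*proj(n,X)[0].round().astype(int)) for n in I])
s=ctrl.read_state();print(s['position'],s['t'])
E
```

```text
hook (0.0, 0.0, 0.89) (0.0, -1.0, 0.61)
A [(1.0, -1.0, 0.94), (-4.0, -9.0, 0.36)]
B [(-1.0, 0.0, 0.97), (3.0, 1.0, 0.49)]
C [(-1.0, 0.0, 0.98), (3.0, 1.0, 0.44)]
bin [(0.0, 0.0, 0.95), (0.0, 0.0, 0.96)]
tray [(0.0, 0.0, 1.0), (0.0, 0.0, 1.0)]
mug [(0.0, 0.0, 0.93), (-1.0, 0.0, 0.87)]
[ 0.39637141 -0.01626674  0.41094987] 78.775
```

Call:
{"op": "move_arm", "data": {"steps": [[[0,0,0,-0.04,0.06,0,0.05],[0,0,0,-0.08,0.12,0,0.05],[0,0,0,-0.1,0.18,0,0.05],[0,0,0,-0.12,0.24,0,0.05],[0,0,0,-0.15,0.3,0,0.05],[0,0,0,-0.18,0.36,0,0.05],[0,0,0,-0.2,0.42,0,0.05],[0,0,0,-0.22,0.48,0,0.05],[0,0,0,-0.22,0.48,0,0.05],[0,0,0,-0.22,0.48,0,0.05]]]}}

```text
t: 80.03
position: [0.2048, -0.5092, 0.4092]
tcp_rot: [-3.14, 0.001, 0.057]
force: [0.3, 0.4, -0.5]
grip_width: 0.534
grip_force: 0.0
```

```bash
python3 - <<'E'
from h import *
I={n:read_camera(n)[:,:,::-1] for n in('scene','top')}
for n in I: cv2.imwrite(f'pics/raw_{n}15.png',I[n])
for n,(u,v) in(('scene',(140,200)),('top',(168,110))):
    o=cv2.imread(f'pics/raw_{n}1.png').astype(int); d=abs(I[n].astype(int)-o).sum(2)
    print(n); print(d[v-8:v+9,u-8:u+9])
d=abs(I['top'].astype(int)-cv2.imread('pics/raw_top1.png')).sum(2); print(d[190:230:3,262:295:3])
E
```

```text
scene
[[  7   4   2   2   3   1   3   2  10   5   7   6   4   9   7   6  10]
 [  4   5   0   5  13   2   3   1   5  13   5   1   1   9   3   4   2]
 [  5   4   4   3   3  14  16  11   9   1  11   7   2   7   4  12   8]
 [  6  14  13   1  12   6  14  47  24   4   2   5  17   3   2   6   2]
 [  3   2   1  27  13  29 115 148  83  17  10  12   8   3  12  10   3]
 [  5  12   4  21  62 102 108  23  36  10  17   2   4   2  10   7   8]
 [  6  10   3  76 163 140  39   2   4  65  33  24  17   1  14  13   9]
 [  2   7   2  61  25   4   3   8  20  46  49  75   3   4  11  11  11]
 [  3   9   5   9   7   4   6  33   6  60  23   9   9  24   1   6   2]
 [  3  18   9  17  13  18  50   9  57  13   6   5 121  83  15   9   2]
 [  4   8   5  17   7   3 121  29   7   3   4  74 222 130   8   8   7]
 [ 10   7   2   3   6  10  12  27  23  42 140 208  94  17   6   5   3]
 [  6  10   6   4   6   2   9  12 117 245 146   3  16   6  14   3   5]
 [  7   9   5   4  10  13   3  33  50  33  18  10   6   6  10   0  16]
 [  2   2   5   6   8   7   5  68  36   3   8  10   3  11  12  12  10]
 [  4   6   4  10   4   3   9
[... 1284 characters left out ...]
 14   9   3  13   8  11  11   4   4   6]]
[[  6  21  21  11  10   9   6  10   8  10   2]
 [ 90  34  88  23  24   7   1  13  12   6  10]
 [ 27  71  42  69  66  15   2  17  13   7   4]
 [  7  16  12  40   3  65 124  88   7  12   4]
 [  9  23  14   2  10   4  12 140  78  11   4]
 [ 21  12  53   3  21  39  97  36 146  50   5]
 [ 18   7  15  42  79  18   5 184  23  12   0]
 [ 50 111   5   3 119   8 122   7  10  14  13]
 [ 15  25  69 162  88  26   6   6  20   5  15]
 [145  40 158   7 187 100  60  10   4   7  11]
 [ 50  19 180  14  76 152  21   6  11   3   7]
 [222 125   4  31  16  33   5   5  10   6  14]
 [128  17   4  34   4  18  53   6   8   5   3]
 [ 69   6 149  40  20   9   4   5   9   5  12]]
```

```bash
python3 - <<'E'
from h import *
P=np.array([.606,.2745,.33])
for n,(u,v) in(('scene',(140,200)),('top',(168,110))):
    g=lambda f:cv2.cvtColor(cv2.imread(f)[v-11:v+12,u-11:u+12],cv2.COLOR_BGR2GRAY).astype(np.float32)
    # mask out static board: hook moves, so restrict to hook head
    a,b=g(f'pics/raw_{n}1.png'),g(f'pics/raw_{n}15.png')
    W=np.eye(2,3,dtype=np.float32); M=np.zeros(a.shape,np.uint8); M[4:19,4:19]=255
    cc,W=cv2.findTransformECC(a,b,W,cv2.MOTION_TRANSLATION,(3,100,1e-5),M,3); print(n,W[:,2],cc, '+x 1mm ->',proj(n,P+[.001,0,0])[0]-proj(n,P)[0])
E
```

```text
scene [-0.16843745 -0.14357066] 0.9799730868666536 +x 1mm -> [-0.25058709 -0.28767732]
top [ 0.34963486 -0.45928675] 0.9278679561239306 +x 1mm -> [ 0.21576392 -0.28686101]
```

The hook is pushed up to its stop, about 1 mm nearer the board than at the start. Handing in.

```bash
python3 -c "
from rig import job
print(job.close_job())"
```

```text
the job is handed in; nothing more can be done
None
```

I finished the job in the order asked and handed it in at about 80 s: both offcuts are in the tray, the bin is home, the three samples stand in its slots, and the empty hook is folded up to its stop; no verdict came back.

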